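Set the bottle gauge's telescoping stop to its next hole and stand a bottle against it

ROBOT

A 6-joint arm with a two-finger parallel gripper is mounted at the origin on a cart in front of the work surface, level with it; the furniture and walls round the work are solid. World frame = base frame: x ahead of the robot, y to its left, z up, the work surface at z = 0. Lengths are in mm, angles in rad, forces in N, time in s.
With the tool pointing down it reaches from about 250 to 800 mm from the base axis. Payload 8.5 kg.
Tool frame: the origin (TCP) lies at the very end of the fingers, on their centre line; the grasp point (between the pads) lies 19 mm behind it; x points along the fingers, y is the direction in which the jaws open and shut, and the axes are right-handed (so a half turn about x gives the same grasp; the last joint's range is limited). The gripper opens to 85 mm and grips with 20 to 120 N. Pads are 22 mm wide; open, the fingers measure 114 mm over their backs; the gripper's body (76 mm by 85 mm) begins 54 mm behind the grasp point. The pads swing forward as they close: fully open they stand 13 mm farther back than shut.
Start: joints at [1.227, 0.238, -0.013, 1.319, 0, 1.571], TCP at [176.944, 494.236, 231.276] pointing down, gripper open.
Joint ranges: [-2.66, 2.66], [-1.03, 1.9], [-1.14, 1.46], [-1.82, 2.27], [-1.45, 1.34], [-3.14, 3.14]. Speed limits (rad/s): [2.22, 2.22, 2.79, 3.14, 3.14, 3.14].

INTERFACE

Orientations are given as a unit quaternion [w, x, y, z].
In Python, from rig import observe, snapshot, camera_model, order, models gives the robot as it stands.
- The arm moves only by the tool step_arm, never from a script. Its argument "targets" is a list of rows, each a list of 3 entries, a list of its own where there are three numbers: the opening, from -1 (shut) to 1 (fully open), then the shift along the tool's x, y, z in mm, then the turn about the tool's x in rad. In form: [[claw, [tx, ty, tz], spin], ...]. A call has 1 to 5 rows; each row shifts and turns the pose as measured when the row begins, along the tool's axes as they then stand; what a row does not reach is not made up. A row lasts 1/10 s, in which the tool goes at most 50 mm and 8.59 degrees, less where a joint would pass 70% of its speed; a pose out of reach is approached as far as the arm can. A call is refused whole if a number of a shift passes 50 or a number of a turn 0.15, either way. A call with a gripper value outside its range is refused whole. The fingers move at their own pace and stop on an object; "squeeze" is the grip in N (left out, the last holds). Time passes only in rows, so rows that do not move let the fingers close. It gives the time, the measured TCP pose, the force and the opening at its end, in the units of the state.
- observe(): the state, without advancing time (a new reading comes with each control period).
- snapshot(name): name is "side" or "top" or "wrist"; returns the picture (384x512x3 uint8, blue, green, red); there is no depth.
- camera_model(name): a dict with "intrinsics" (3x3 intrinsics, pixels), "world_from_camera" (4x4, takes a point from camera to world coordinates). Camera axes: x right, y up, looking along -z (the intrinsics and any distortion apply to the point x, -y, -z); pixel columns grow to the right and rows downward; lengths in mm; the calibration is good to about 2 mm. A picture is of the moment at which its call begins: read the wrist's pose just before it. camera_model takes no time and is no camera call; for the wrist camera it gives the pose at the moment of the call.
- order.close_job(): hands the job in, once; it reports no verdict.
Trained networks look in the newest picture that a camera, given by its name, has taken for a name from the list of things; names that differ only in an ending like _2 or _b are one class to them, and where a whole thing is asked for, a point or a joint stands for the part that bears it (a point fixed in the world has none). Each returns a list of dicts, best first, with "score" (0 to 1); they miss things now and then, are a little off and sometimes report something else, mostly with a low value. They report only what shows in the picture. A call takes as long as a camera call. They do not tell look-alikes from the thing itself.
- models.spot_in(camera, thing): "bbox" ([left, top, width, height] in pixels, round what is visible of it).
- models.outline_of(camera, thing): "pixels" (384x512 bool, what is visible of it) and "bbox" ([left, top, width, height] in pixels, round what is visible of it).
- models.place_of(camera, thing): "pixel" ([column, row] in pixels: a listed point, or the origin of a listed thing).
The state is a dict: "time": time; "qpos": joint angles; "joint_vel": joint speeds; "joint_torque": joint torques, N m; "position": TCP position; "tool_rot": TCP orientation; "wrist_force": force on the tool from outside, world axes, zero at the start; "wrist_torque": the same for the moment, N m; "finger_gap": finger opening in mm.
Only numpy, scipy, OpenCV 4.12 (cv2) and the standard library are available. Lean on these libraries where they do the work, as an engineer would, in place of code of your own. Each camera call takes 0.05 s, during which the arm holds its last target.

TASK

Draw the stop plate of the bottle gauge out, away from its outer tube, until the sprung button on the sliding tube pops up through the next hole and locks it; stop pulling as soon as it catches, so that the button is not strained. Then stand the loose bottle upright on the gauge's base plate, its wall touching both the stop plate and the fence, and let go of it, leaving the other things on the table where they are.

Things in the scene. Friction and masses are not known exactly. Their poses are not given: they have to be found in the camera images.
- gauge_base: Aluminium base plate of the bottle gauge, 130 (x) x 430 (y) x 8 mm thick, fixed; origin on the table, plate spans x -70..60, y -180..250 mm. The stop slides out along +y; the fence is on the +x side. A square steel outer tube (30 mm, 195 long, top 60 mm above the table) lies along y at x = 0; its place along y is not measured and differs by 12 mm either way, outer end at most y = 57.
- stop (a joint): Slide of the inner tube (22 mm square) and stop plate, in m, growing outwards (+y), end of travel 0.09. At the start 0.022 to 0.034, the button trapped under the wall between two holes; the next hole lies 14 to 50 mm further out (locked at 0.047 to 0.074, hole play 2.5 mm). Slides stiffly, 2 to 4 N. Once popped the button blocks it both ways; over 35 N on the button damages it.
- button (a joint): Travel of the sprung button, in m: about 0.008 while held down under the tube wall, 0 when popped up fully through a hole. It springs up by itself (1 to 3 N).
- button_tip (a point): Top of the button, an 8 mm steel pin with a domed end pointing up, carried by the inner tube. The outer tube has 10.5 mm round holes in its top wall, 60 mm apart. Popped up, the tip stands 5 mm above the outer tube's top (65 mm above the table); trapped, it is hidden inside, about 57 mm above the table.
- stop_top (a point): Middle of the top edge of the grey stop plate, 106 mm above the table. The plate stands upright on the end of the inner tube: 10 mm thick along the base's y, 64 mm wide along x, from 12 to 106 mm above the table; its upper 40 mm stands free on both sides, to be gripped from above across the 10 mm. Axes as gauge_base.
- stop_face (a point): Point in the stop plate's outer (+y) face, where the bottle is to touch, below the middle of the plate at the height of the base plate's top (8 mm above the table). Axes as gauge_base.
- fence_face (a point): Point in the fence's inner (-x) face, midway along it, at the height of the base plate's top. The fence is an upright steel strip 10 mm thick, 170 mm long along y, reaching 60 mm above the table, on the +x side of the bottle's place. Axes as gauge_base.
- bottle: The loose full glass bottle with a black screw cap, standing to the robot's left of the gauge, up to 1 kg; origin at the centre of its underside, z up. Body 77 mm across (radius 38.5) up to 132 mm, shoulder 58 mm across up to 170 mm, neck and cap 34 mm across from 170 to 222 mm: grip it there.
- label_roll: Bystander: white roll of labels, 82 mm across, 38 mm high, beyond the gauge; origin under its centre.
- tape_roll: Bystander: roll of tape, 98 mm across, 25 mm high, beyond and left; origin under its centre.
- batch_pad: Bystander: notepad 148 x 108 x 11 mm, to the right; origin under its centre.
- thermometer: Bystander: probe thermometer 183 mm long, to the right; origin under its centre.
There are look-alikes about, which are no part of the job. Leave any orange or pink look-alike of the bottle alone.

How it is judged:
By the outcome, as a careful person would: the job done as asked, in the order asked, and still so for the second after the job is handed in, with the robot touching nothing.
It also fails if it takes over 54 s, if anything falls off the work surface, if the arm or the gripper's body presses on something with over 40 N, if the wrist force passes 120 N, or if a joint passes its speed limit or range.

## Working session

There is one attempt and no reset: what is moved stays moved. The work goes in short steps, Python scripts to look and compute and a tool call to move; the robot and the scene stay as the last step left them, time stands still between calls to the robot, and variables do not carry over. Pictures are saved under pics/ and viewed, and the job is handed in when it is done.

Besides the shell and the picture viewer there is one more tool, called after "Emit:" as name([rows], argument=value, ...), one row to a line, values as JSON. step_arm: Moves the arm, as the interface text tells. Its arguments: {"type":"object","properties":{"targets":{"type":"array"},"squeeze":{"type":"number"}},"required":["targets"]}

```bash
ls; mkdir -p pics; python3 - <<'E'
from rig import observe,snapshot,camera_model,models
import cv2,numpy as np
s=observe(); print(s)
for c in ["side","top","wrist"]:
    im=snapshot(c); cv2.imwrite(f"pics/{c}0.png",im)
    m=camera_model(c); print(c,np.round(m["intrinsics"],1).tolist(),np.round(m["world_from_camera"],3).tolist(),m.keys())
E
```

```text
pics
{'time': 0.0, 'qpos': array([ 1.22700285e+00,  2.38750730e-01, -1.42515609e-02,  1.31917599e+00,
       -9.13514881e-06,  1.57078608e+00]), 'joint_vel': array([ 7.50826982e-04,  7.62337231e-05,  3.48811726e-04, -1.29769127e-04,
        4.23336140e-04,  1.44695481e-04]), 'joint_torque': array([-1.02661736e-03, -5.38780439e+01,  3.46435189e+01,  1.86294678e-02,
       -8.22867082e-05, -9.72369833e-06]), 'position': array([176.82318734, 493.8963183 , 230.69442381]), 'tool_rot': array([ 0.69660557,  0.12046609,  0.69676636, -0.12142998]), 'wrist_force': array([ 0.4671826 , -0.14231845, -0.47121251]), 'wrist_torque': array([-0.00477174, -0.02266855, -0.02276652]), 'finger_gap': 85.24904148567363}
side [[403.5, 0.0, 252.4], [0.0, 403.5, 196.9], [0.0, 0.0, 1.0]] [[0.911, 0.166, -0.377, 44.136], [-0.411, 0.324, -0.852, -1174.808], [-0.019, 0.931, 0.364, 616.366], [0.0, 0.0, 0.0, 1.0]] dict_keys(['intrinsics', 'world_from_camera'])
top [[494.7, 0.0, 255.1], [0.0, 494.7, 196.3], [0.0, 0.0, 1.0]] [[-0.006, 0.998, -0.065, 476.595], [-1.0, -0.005, 0.017, 23.432], [0.016, 0.065, 0.998, 1682.644], [0.0, 0.0, 0.0, 1.0]] dict_keys(['intrinsics', 'world_from_camera'])
wrist [[334.5, 0.0, 256.0], [0.0, 334.5, 190.6], [0.0, 0.0, 1.0]] [[0.338, -0.892, -0.3, 99.308], [0.941, 0.32, 0.109, 521.93], [-0.001, -0.319, 0.948, 371.674], [0.0, 0.0, 0.0, 1.0]] dict_keys(['intrinsics', 'world_from_camera'])
```

View pics/side0.png

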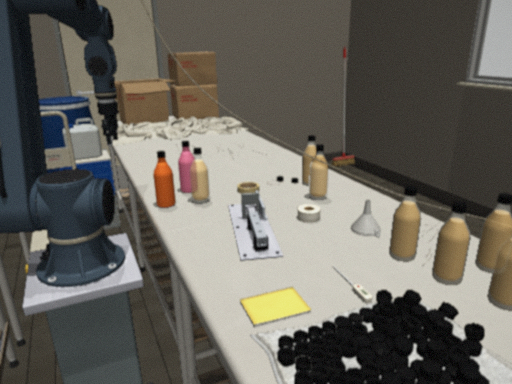

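View pics/top0.png

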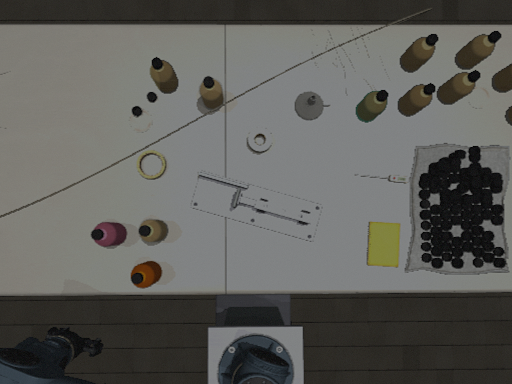

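View pics/wrist0.png

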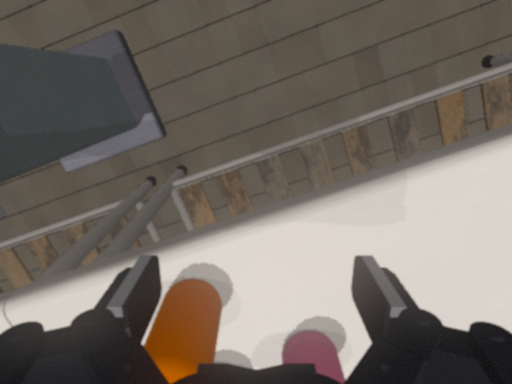

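```bash
cat > h.py <<'E'
from rig import observe,snapshot,camera_model,models,order
import cv2,numpy as np
from scipy.spatial.transform import Rotation as R
def ray(c,px,z,m=None):
    m=m or camera_model(c);K=m["intrinsics"];T=m["world_from_camera"]
    d=np.linalg.inv(K)@np.array([px[0],px[1],1.]);d=T[:3,:3]@(d*[1,-1,-1]);o=T[:3,3]
    return o+d*(z-o[2])/d[2]
def proj(c,p,m=None):
    m=m or camera_model(c);K=m["intrinsics"];T=m["world_from_camera"]
    q=T[:3,:3].T@(np.array(p,float)-T[:3,3]);q=K@(q*[1,-1,-1]);return q[:2]/q[2]
def rot(s): return R.from_quat(np.roll(s["tool_rot"],-1)).as_matrix()
E
python3 - <<'E'
from h import *
for c in ["top","side"]:
    im=snapshot(c)
    for t,z in [("gauge_base",0),("stop_top",106),("stop_face",8),("fence_face",8),("bottle",0),("label_roll",0),("tape_roll",0),("button_tip",57)]:
        for r in models.place_of(c,t)[:3]:
            print(c,t,round(r["score"],2),np.round(r["pixel"],1),np.round(ray(c,r["pixel"],z),1))
    cv2.imwrite(f"pics/{c}1.png",cv2.resize(im[150:260,90:340] if c=="top" else im[140:270,140:340],None,fx=3,fy=3,interpolation=cv2.INTER_CUBIC))
print(observe()["time"])
E
```

```text
top gauge_base 0.66 [264.2 205.9] [553.3 -35.9   0. ]
top stop_face 0.65 [234.8 198.9] [577.2  63.9   8. ]
top stop_face 0.35 [156.2 227.4] [482.3 328.7   8. ]
top fence_face 0.74 [225.6 181.4] [636.9  94.9   8. ]
top bottle 0.87 [112.6 230. ] [474.4 476.9   0. ]
top bottle 0.76 [152.8 268. ] [346.  340.6   0. ]
top bottle 0.66 [156.6 228. ] [480.3 328.8   0. ]
top tape_roll 0.67 [151.7 166.4] [690.1 347.    0. ]
top tape_roll 0.46 [233.8 201. ] [570.5  67.5   0. ]
side gauge_base 0.89 [255.7 233.7] [551.7 -50.3   0. ]
side stop_top 0.66 [249.3 194.7] [572.4  44.8 106. ]
side stop_face 0.71 [251.3 217.8] [584.9  60.    8. ]
side fence_face 0.79 [255.1 208.2] [634.9 135.6   8. ]
side fence_face 0.5 [250.8 219.8] [576.1  44.8   8. ]
side bottle 0.87 [186.8 190.7] [456.3 468.8   0. ]
side bottle 0.8 [201.6 200.4] [479.6 327.9   0. ]
side bottle 0.74 [166.1 205.6] [334.2 338.9   0. ]
side label_roll 0.59 [309.9 216.7] [790.4 -12.3   0. ]
side label_roll 0.35 [250.7 218.1] [588.9  74.8   0. ]
side tape_roll 0.68 [246.1 190.7] [689.4 349.1   0. ]
side button_tip 0.45 [309.3 216.1] [ 722.2 -114.7   57. ]
1.05
```

View pics/top1.png

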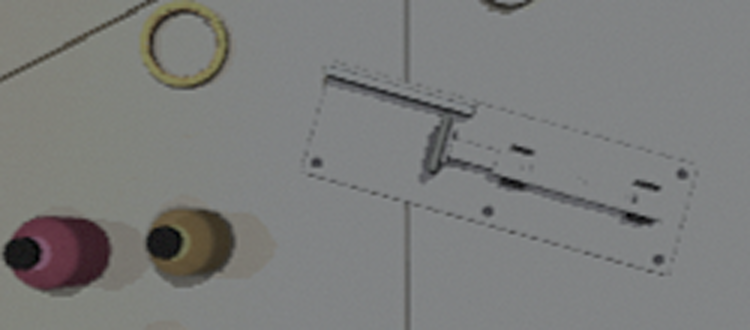

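View pics/side1.png

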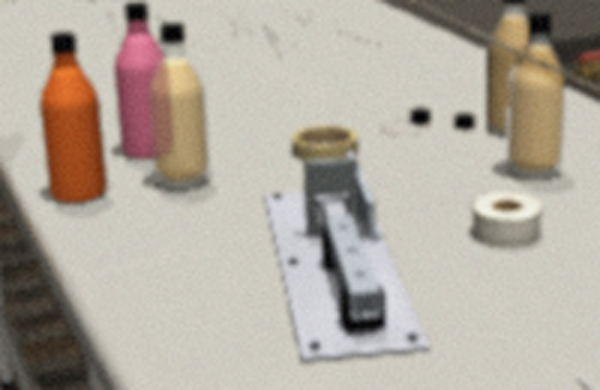

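```bash
python3 - <<'E'
from h import *
s=observe();print(np.round(rot(s),3).tolist())
C=np.array([[325,65],[696,165],[668,273],[305,172]])/3+[90,150]
L=np.array([[60,250],[60,-180],[-70,-180],[-70,250]],float)
W=np.array([ray("top",p,8)[:2] for p in C])
def fit(L,W):
    a=L-L.mean(0);b=W-W.mean(0);th=np.arctan2((a[:,0]*b[:,1]-a[:,1]*b[:,0]).sum(),(a*b).sum())
    c,q=np.cos(th),np.sin(th);M=np.array([[c,-q],[q,c]]);t=W.mean(0)-M@L.mean(0);return th,t,W-(L@M.T+t)
th,t,r=fit(L,W);print(th,t,r.round(1).tolist())
c,q=np.cos(th),np.sin(th);M=np.array([[c,-q],[q,c]])
for p,z in [((577.2,63.9),8),((636.9,94.9),8),((572.4,44.8),0),((584.9,60),0),((634.9,135.6),0)]: print(p,(M.T@(np.array(p)-t)).round(1))
# top edge of stop plate
for p in [(450,118),(440,172),(430,168),(438,118)]:
    w=ray("top",np.array(p)/3+[90,150],106)[:2];print(p,w.round(1),(M.T@(w-t)).round(1))
E
```

```text
[[-0.0, 0.337, 0.941], [-0.0, 0.941, -0.337], [-1.0, -0.0, 0.0]]
-0.26876372002314897 [547.57194188 -43.47815109] [[-1.3, 5.8], [-2.6, 0.9], [1.1, -0.2], [2.9, -6.4]]
(577.2, 63.9) [1.000e-01 1.114e+02]
(636.9, 94.9) [ 49.4 157.1]
(572.4, 44.8) [ 0.5 91.7]
(584.9, 60) [  8.5 109.7]
(634.9, 135.6) [ 36.6 195.8]
(450, 118) [601.8  44.8] [28.9 99.5]
(440, 172) [544.3  55.6] [-29.4  94.7]
(430, 168) [548.6  66.2] [-28.1 106.1]
(438, 118) [601.9  57.6] [ 25.5 111.9]
```

Emit:
step_arm([
  [1, [-50, 0, 0], 0],
  [1, [-40, 0, 0], -0.075],
  [1, [0, -19, 37], 0],
  [1, [0, -19, 37], 0],
  [1, [0, -19, 37], 0],
])

```text
time: 1.55
position: [268.1, 409.3, 322.6]
tool_rot: [0.701, 0.089, 0.702, -0.092]
wrist_force: [0.1, 0.4, 0.3]
finger_gap: 85.2
```

Emit:
step_arm([
  [1, [0, -19, 37], 0],
  [1, [0, -19, 37], 0],
  [1, [0, -19, 37], 0],
  [1, [0, -19, 37], 0],
  [1, [0, -19, 37], 0],
])

```text
time: 2.05
position: [428.0, 264.3, 324.1]
tool_rot: [0.702, 0.089, 0.701, -0.091]
wrist_force: [-0.3, 0.5, 0.1]
finger_gap: 85.6
```

Emit:
step_arm([
  [1, [0, -19, 37], 0],
  [1, [0, -19, 37], 0],
  [1, [0, -19, 37], 0],
  [1, [0, -19, 37], 0],
  [1, [0, 0, 0], 0],
])

```text
time: 2.55
position: [559.5, 144.2, 323.9]
tool_rot: [0.702, 0.091, 0.7, -0.092]
wrist_force: [-0.9, 0.3, -0.4]
finger_gap: 85.7
```

Emit:
step_arm([
  [1, [0, -30, 22], 0],
  [1, [0, -30, 22], 0],
  [1, [0, -30, 22], 0],
  [1, [0, 0, 0], 0],
])

```text
time: 2.95
position: [601.6, 37.3, 323.2]
tool_rot: [0.701, 0.091, 0.701, -0.092]
wrist_force: [-0.3, 0.5, 0.2]
finger_gap: 85.2
```

```bash
python3 - <<'E'
from h import *
s=observe();print(s["position"],np.round(rot(s),3).tolist())
m=camera_model("wrist");im=snapshot("wrist");cv2.imwrite("pics/w2.png",cv2.resize(im,None,fx=1.5,fy=1.5))
np.save("w2.npy",m["world_from_camera"])
for t,z in [("gauge_base",0),("stop_top",106),("stop_face",8),("fence_face",8)]:
    for r in models.place_of("wrist",t)[:2]:
        print(t,round(r["score"],2),np.round(r["pixel"],1),np.round(ray("wrist",r["pixel"],z,m),1))
E
```

```text
[601.59451244  37.2865108  323.15539277] [[0.0, 0.256, 0.967], [-0.002, 0.967, -0.256], [-1.0, -0.002, 0.001]]
gauge_base 0.89 [190.3 119.4] [550.8 -42.6   0. ]
gauge_base 0.35 [310.  151.2] [636.  106.3   0. ]
stop_top 0.61 [270.3 130.9] [577.5  59.1 106. ]
fence_face 0.94 [311.7 152.2] [636.  107.4   8. ]
```

View pics/w2.png

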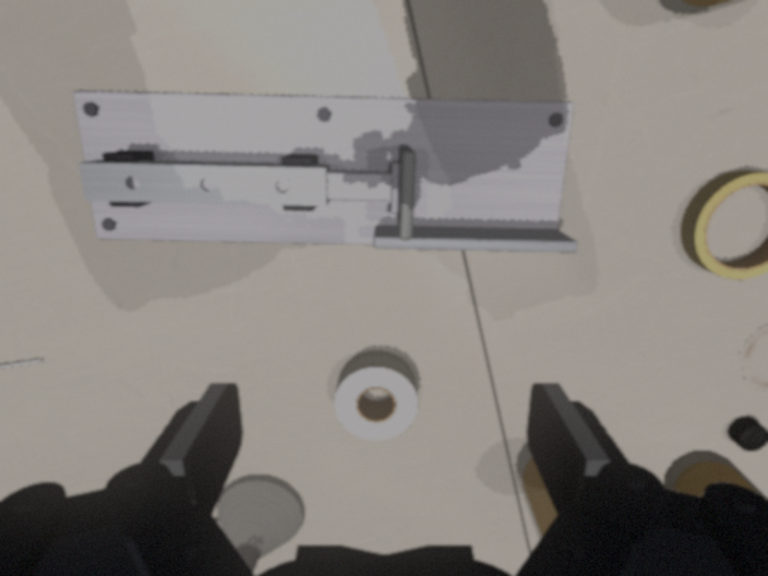

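```bash
cat >> h.py <<'E'
def fit(L,W):
    L=np.array(L,float);W=np.array(W,float)
    a=L-L.mean(0);b=W-W.mean(0);th=np.arctan2((a[:,0]*b[:,1]-a[:,1]*b[:,0]).sum(),(a*b).sum())
    c,q=np.cos(th),np.sin(th);M=np.array([[c,-q],[q,c]]);t=W.mean(0)-M@L.mean(0);return th,t,W-(L@M.T+t)
E
python3 - <<'E'
from h import *
m=camera_model("wrist")
L=[[-70,-180],[-70,250],[60,-180]]
W=[ray("wrist",np.array(p)/1.5,8,m)[:2] for p in [(75,91),(572,102),(99,240)]]
th,t,r=fit(L,W);print(th,t,r.round(1).tolist())
c,q=np.cos(th),np.sin(th);M=np.array([[c,-q],[q,c]])
def loc(p,z): w=ray("wrist",np.array(p)/1.5,z,m)[:2];return (M.T@(w-t)).round(1),w.round(1)
for n,p,z in [("stopT1",(399,146),106),("stopT2",(413,146),106),("stopB1",(400,238),106),("stopB2",(413,238),106),("plate bottom fence base",(480,219),8),("fence top in",(480,227),60),("fence top out",(480,246),60),("fence end",(376,240),60),("fence end2",(576,243),60),("tube end",(327,184),60),("tube start",(82,184),60),("h1",(131,183),60),("h2",(207,184),60),("h3",(283,185),60),("fencepix",(311.7*1.5,152.2*1.5),8),("stoptop",(270.3*1.5,130.9*1.5),106)]: print(n,*loc(p,z))
im=snapshot("wrist");cv2.imwrite("pics/w3.png",cv2.resize(im[85:175,180:390],None,fx=3.8,fy=3.8,interpolation=cv2.INTER_CUBIC))
E
```

```text
-0.274882240405489 [549.77425428 -34.63094976] [[0.6, 2.4], [-0.6, -4.2], [0.1, 1.8]]
stopT1 [-35.6  96.1] [541.6  67.5]
stopT2 [-35.7 105.7] [544.1  76.8]
stopB1 [29.3 98.7] [604.7  52.4]
stopB2 [ 29.1 108.2] [607.1  61.6]
plate bottom fence base [ 32.9 175.3] [629.1 125.1]
fence top in [ 29.6 165.6] [623.2 116.7]
fence top out [ 45.5 166.9] [638.9 113.6]
fence end [42.1 80.6] [612.2  31.5]
fence end2 [ 41.5 246.1] [656.5 191. ]
tube end [-2.8 40.9] [558.2   5.5]
tube start [   1.  -154.3] [ 508.8 -183.4]
h1 [  -0.6 -115.2] [ 518.  -145.3]
h2 [ -1.  -54.7] [534. -87.]
h3 [-1.3  5.8] [550.1 -28.7]
fencepix [ 41.8 164.5] [634.7 112.3]
stoptop [ -1.1 101.7] [576.3  63.5]
```

View pics/w3.png

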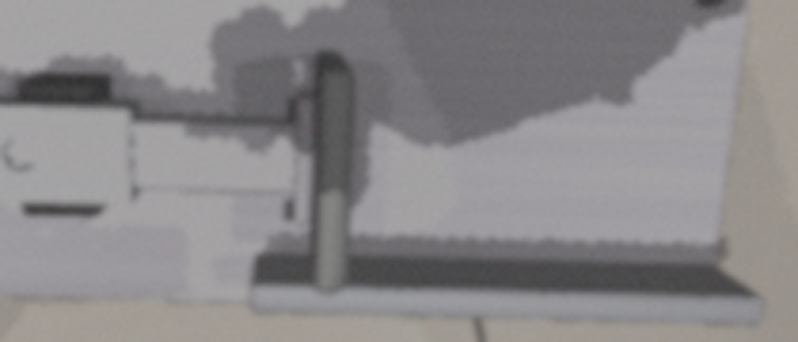

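Emit:
step_arm([
  [1, [10, 18, -32], 0.013],
  [1, [40, 0, 0], 0],
  [1, [45, 0, 0], 0],
  [1, [45, 0, 0], 0],
  [1, [0, 0, 0], 0],
])

```text
time: 3.75
position: [572.2, 73.5, 182.3]
tool_rot: [0.703, 0.092, 0.699, -0.091]
wrist_force: [-1.8, 0.0, 1.0]
finger_gap: 85.6
```

```bash
python3 - <<'E'
from h import *
s=observe();print(s["position"],np.round(rot(s),3).tolist())
m=camera_model("wrist");im=snapshot("wrist");cv2.imwrite("pics/w4.png",cv2.resize(im,None,fx=1.5,fy=1.5))
for t,z in [("stop_top",106),("stop_face",8),("fence_face",8)]:
    for r in models.place_of("wrist",t)[:2]:
        print(t,round(r["score"],2),np.round(r["pixel"],1),np.round(ray("wrist",r["pixel"],z,m),1))
print("tcp",proj("wrist",s["position"],m))
E
```

```text
[572.15809175  73.45754575 182.34408439] [[0.007, 0.258, 0.966], [0.0, 0.966, -0.258], [-1.0, 0.002, 0.006]]
stop_top 0.89 [237.9 213.3] [576.6  59.3 106. ]
fence_face 0.65 [299.4 215.3] [633.5 103.4   8. ]
tcp [255.96583058 260.0424695 ]
```

View pics/w4.png

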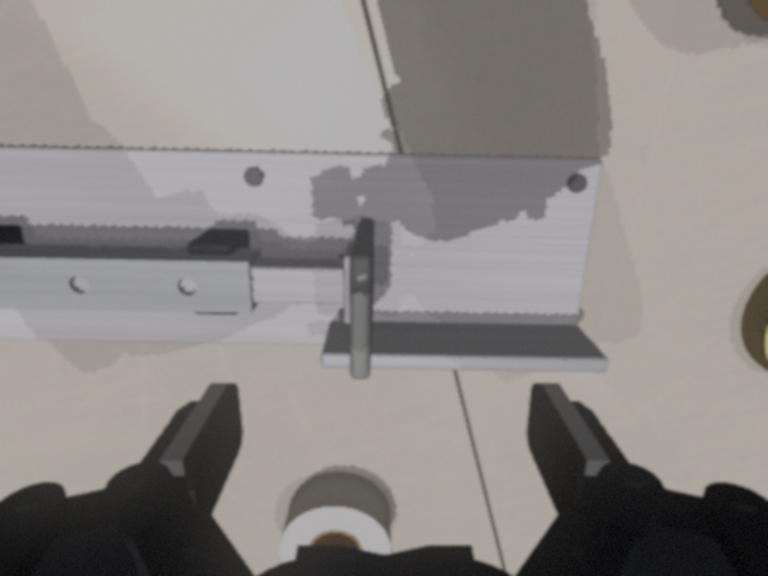

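Emit:
step_arm([
  [1, [8, -12, 5], 0.005],
  [1, [35, 0, 0], 0],
  [1, [35, 0, 0], 0],
  [1, [28, 0, 0], 0],
  [1, [0, 0, 0], 0],
])

```text
time: 4.45
position: [590.7, 57.4, 90.9]
tool_rot: [0.714, 0.098, 0.687, -0.092]
wrist_force: [-0.2, 0.0, 0.4]
finger_gap: 85.4
```

```bash
python3 - <<'E'
from h import *
s=observe();print(s["position"],s["wrist_force"],np.round(rot(s),3).tolist())
m=camera_model("wrist");im=snapshot("wrist");cv2.imwrite("pics/w5.png",cv2.resize(im,None,fx=1.5,fy=1.5))
print("tcp",proj("wrist",s["position"],m)*1.5)
E
```

```text
[590.74160699  57.44377486  90.88620081] [-0.17738673  0.01553736  0.44920747] [[0.039, 0.265, 0.963], [0.003, 0.964, -0.266], [-0.999, 0.013, 0.037]]
tcp [384.02487459 390.34786126]
```

View pics/w5.png

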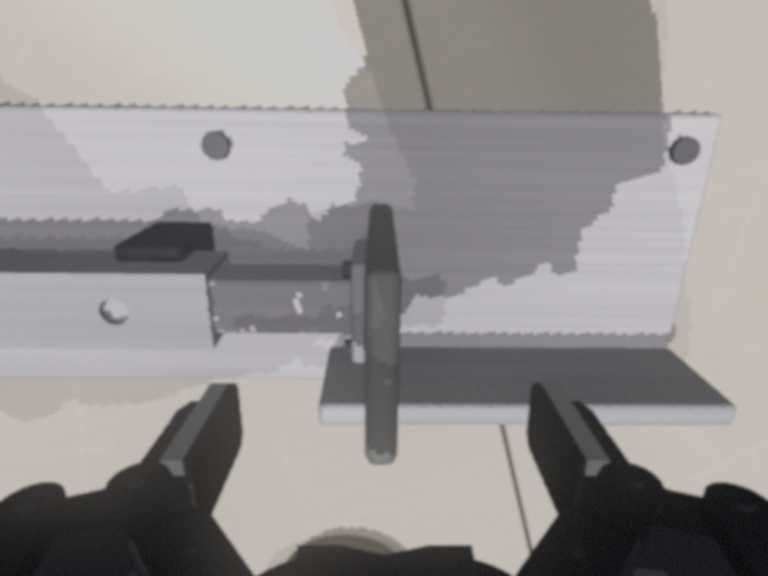

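Emit:
step_arm([
  [1, [6, 0, -3], 0],
  [1, [6, 0, -3], 0],
  [1, [5, 0, -3], 0],
  [1, [0, 0, 0], 0],
])

```text
time: 4.9
position: [587.0, 59.6, 80.1]
tool_rot: [0.718, 0.099, 0.683, -0.091]
wrist_force: [-0.3, -1.0, -0.1]
finger_gap: 85.6
```

Emit:
step_arm([
  [-1, [0, 0, 0], 0],
  [-1, [0, 0, 0], 0],
  [-1, [0, 0, 0], 0],
  [-1, [0, 0, 0], 0],
  [-1, [0, 0, 0], 0],
], squeeze=30)

```text
time: 5.4
position: [587.6, 59.8, 81.5]
tool_rot: [0.719, 0.099, 0.682, -0.091]
wrist_force: [-0.6, -3.4, 0.2]
finger_gap: 12.2
```

Emit:
step_arm([
  [-1, [0, 0, 0], 0],
  [-1, [0, 0, 0], 0],
])

```text
time: 5.6
position: [587.6, 59.7, 81.6]
tool_rot: [0.719, 0.099, 0.682, -0.091]
wrist_force: [0.6, 0.9, 1.0]
finger_gap: 9.7
```

```bash
python3 - <<'E'
from h import *
s=observe();print(s["position"],s["wrist_force"],s["qpos"].round(3),s["joint_torque"].round(1),s["finger_gap"],np.round(rot(s),3).tolist())
m=camera_model("wrist");im=snapshot("wrist");cv2.imwrite("pics/w6.png",cv2.resize(im,None,fx=1.5,fy=1.5))
im=snapshot("side");cv2.imwrite("pics/s6.png",cv2.resize(im[170:270,190:310],None,fx=5,fy=5,interpolation=cv2.INTER_CUBIC))
E
```

```text
[587.60950776  59.65003838  81.64857641] [0.62057383 0.94044855 0.96417479] [ 0.102  0.398 -0.181  0.939 -0.002  0.372] [ -0.2 -62.8  31.3  -0.7   0.2  -0.2] 9.711690821499513 [[0.052, 0.266, 0.963], [0.003, 0.964, -0.267], [-0.999, 0.017, 0.05]]
```

View pics/w6.png

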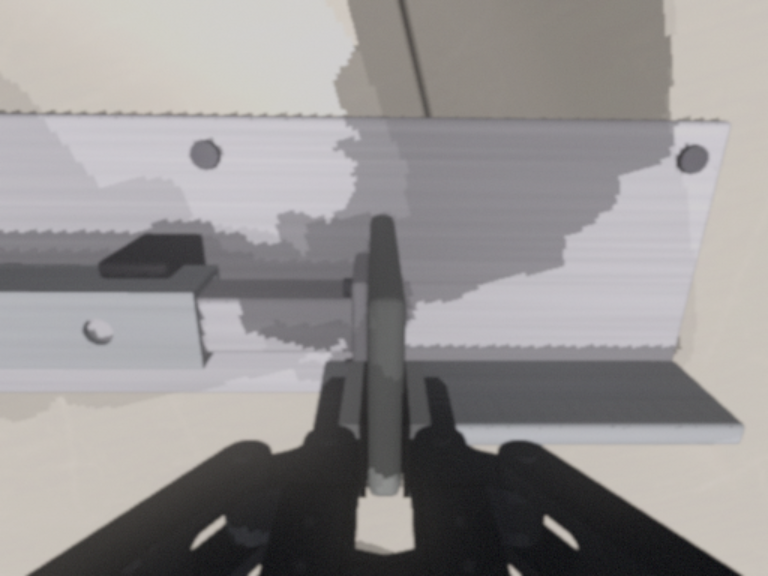

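View pics/s6.png

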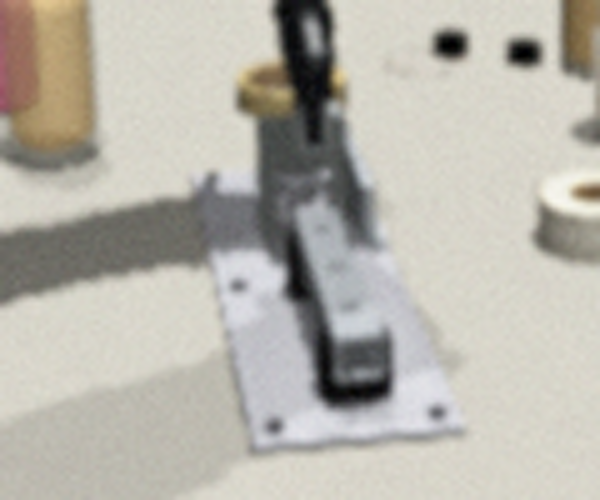

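Emit:
step_arm([
  [-1, [0, 2, 0], 0],
  [-1, [0, 2, 0], 0],
  [-1, [0, 2, 0], 0],
])

```text
time: 6.0
position: [588.9, 64.2, 81.6]
tool_rot: [0.718, 0.098, 0.682, -0.093]
wrist_force: [-1.6, -2.6, 1.7]
finger_gap: 9.3
```

Emit:
step_arm([
  [-1, [0, 2, 0], 0],
  [-1, [0, 2, 0], 0],
])

```text
time: 6.2
position: [590.0, 68.1, 81.6]
tool_rot: [0.718, 0.098, 0.682, -0.093]
wrist_force: [-0.0, -3.7, 0.8]
finger_gap: 9.3
```

Emit:
step_arm([
  [-1, [0, 2, 0], 0],
  [-1, [0, 1.5, 0], 0],
])

```text
time: 6.4
position: [591.1, 71.8, 81.6]
tool_rot: [0.718, 0.098, 0.682, -0.093]
wrist_force: [-1.1, -2.9, 1.6]
finger_gap: 9.7
```

Emit:
step_arm([
  [-1, [0, 1.5, 0], 0],
])

```text
time: 6.5
position: [591.6, 73.4, 81.6]
tool_rot: [0.718, 0.098, 0.682, -0.093]
wrist_force: [-0.5, -1.9, 1.3]
finger_gap: 9.5
```

Emit:
step_arm([
  [-1, [0, 1.5, 0], 0],
])

```text
time: 6.6
position: [592.0, 75.0, 81.6]
tool_rot: [0.718, 0.098, 0.682, -0.093]
wrist_force: [-0.9, -2.8, 0.1]
finger_gap: 9.7
```

Emit:
step_arm([
  [-1, [0, 1.5, 0], 0],
])

```text
time: 6.7
position: [592.5, 76.6, 81.6]
tool_rot: [0.718, 0.098, 0.682, -0.093]
wrist_force: [-1.3, -3.0, 0.0]
finger_gap: 9.3
```

Emit:
step_arm([
  [-1, [0, 1.2, 0], 0],
])

```text
time: 6.8
position: [592.9, 77.9, 81.6]
tool_rot: [0.718, 0.098, 0.682, -0.093]
wrist_force: [0.6, -2.9, 1.2]
finger_gap: 9.5
```

Emit:
step_arm([
  [-1, [0, 1.2, 0], 0],
])

```text
time: 6.9
position: [593.3, 79.3, 81.7]
tool_rot: [0.719, 0.098, 0.682, -0.093]
wrist_force: [-0.2, -1.9, 0.3]
finger_gap: 9.4
```

```bash
cat > look.py <<'E'
from h import *
import sys
n=sys.argv[1]
im=snapshot("wrist");cv2.imwrite(f"pics/{n}.png",cv2.resize(im[150:260,0:300],None,fx=2.5,fy=2.5,interpolation=cv2.INTER_CUBIC))
s=observe();print(s["time"],s["position"].round(1),s["wrist_force"].round(1))
E
python3 look.py w7
```

```text
6.95 [593.4  79.7  81.6] [ 1.1  0.8 -0.1]
```

View pics/w7.png

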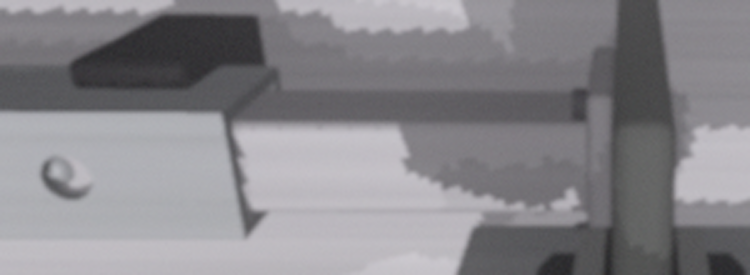

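Emit:
step_arm([
  [-1, [0, 1.2, 0], 0],
])

```text
time: 7.05
position: [593.8, 81.2, 81.7]
tool_rot: [0.719, 0.098, 0.682, -0.093]
wrist_force: [1.2, 0.0, -0.5]
finger_gap: 9.5
```

Emit:
step_arm([
  [-1, [0, 1.2, 0], 0],
])

```text
time: 7.15
position: [594.2, 82.6, 81.6]
tool_rot: [0.719, 0.098, 0.682, -0.092]
wrist_force: [0.4, -1.4, 0.2]
finger_gap: 9.5
```

```bash
python3 look.py w8
```

```text
7.2 [594.3  82.8  81.6] [ 0.1 -0.4 -0.7]
```

View pics/w8.png

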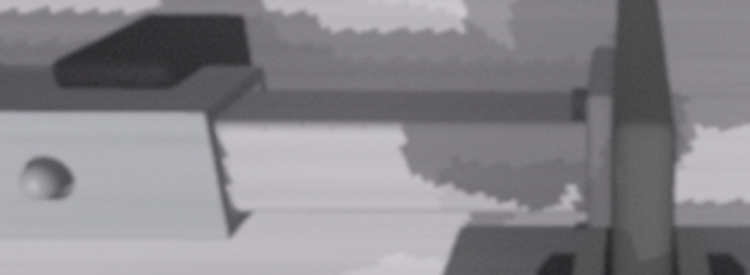

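```bash
python3 - <<'E'
from h import *
im=snapshot("wrist");a=cv2.resize(im[200:240,0:60],None,fx=10,fy=10,interpolation=cv2.INTER_CUBIC);cv2.imwrite("pics/w9.png",a)
im=snapshot("side");cv2.imwrite("pics/s9.png",cv2.resize(im[180:260,220:290],None,fx=8,fy=7,interpolation=cv2.INTER_CUBIC))
s=observe();print(s["time"],s["position"].round(1),s["wrist_force"].round(1))
for c in ["side","wrist"]:
  for r in models.place_of(c,"button_tip")[:2]: print(c,r["score"],r["pixel"],ray(c,r["pixel"],65).round(1))
E
```

```text
7.3 [594.3  82.8  81.6] [ 0.8  1.9 -0.5]
side 0.75 [201.4, 197.3] [442.7 200.1  65. ]
side 0.57 [348.7, 284.9] [ 583.2 -515.8   65. ]
wrist 0.7 [10.8, 225.5] [550.5 -33.8  65. ]
```

View pics/w9.png

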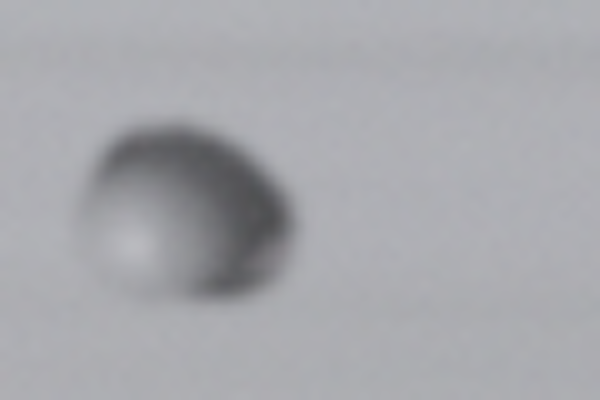

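View pics/s9.png

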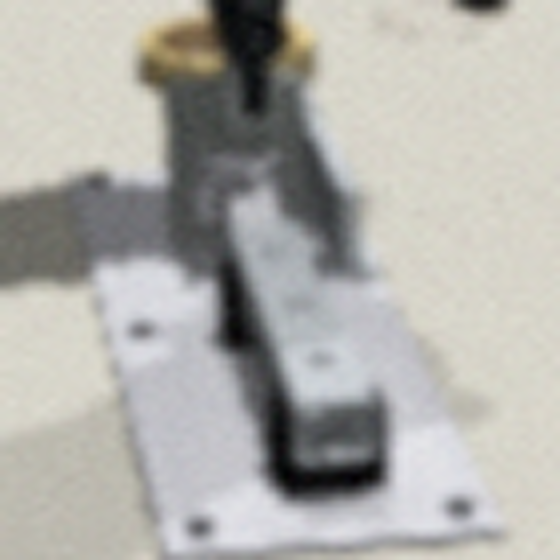

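Emit:
step_arm([
  [-1, [0, 0.8, 0], 0],
])

```text
time: 7.5
position: [594.4, 83.3, 81.6]
tool_rot: [0.719, 0.098, 0.682, -0.092]
wrist_force: [-0.1, -2.4, 0.5]
finger_gap: 9.6
```

Emit:
step_arm([
  [-1, [0, 0.8, 0], 0],
])

```text
time: 7.6
position: [594.6, 83.9, 81.6]
tool_rot: [0.719, 0.098, 0.682, -0.093]
wrist_force: [0.8, -0.9, -0.4]
finger_gap: 9.6
```

Emit:
step_arm([
  [-1, [0, 0.8, 0], 0],
])

```text
time: 7.7
position: [594.8, 84.5, 81.6]
tool_rot: [0.719, 0.098, 0.682, -0.093]
wrist_force: [-0.1, -1.2, -0.3]
finger_gap: 9.4
```

```bash
python3 - <<'E'
from h import *
im=snapshot("wrist");a=cv2.resize(im[200:240,0:60],None,fx=10,fy=10,interpolation=cv2.INTER_CUBIC);cv2.imwrite("pics/w10.png",a)
s=observe();print(s["time"],s["position"].round(1),s["wrist_force"].round(1))
E
```

```text
7.75 [594.8  84.6  81.6] [ 0.1 -1.7  0.4]
```

View pics/w10.png

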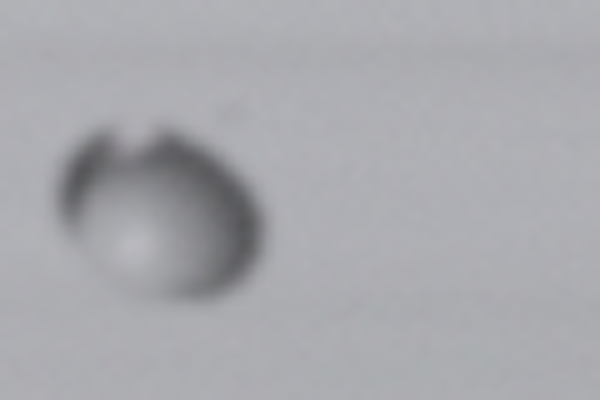

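Emit:
step_arm([
  [-1, [0, 0.8, 0], 0],
])

```text
time: 7.85
position: [594.9, 85.0, 81.6]
tool_rot: [0.718, 0.098, 0.682, -0.093]
wrist_force: [-0.9, -5.3, 1.9]
finger_gap: 9.5
```

Emit:
step_arm([
  [-1, [0, 0.5, 0], 0],
])

```text
time: 7.95
position: [594.9, 85.0, 81.6]
tool_rot: [0.718, 0.098, 0.682, -0.094]
wrist_force: [0.2, -4.8, 1.6]
finger_gap: 9.4
```

```bash
python3 - <<'E'
from h import *
im=snapshot("wrist");a=cv2.resize(im[200:240,0:60],None,fx=10,fy=10,interpolation=cv2.INTER_CUBIC);cv2.imwrite("pics/w11.png",a)
s=observe();print(s["time"],s["position"].round(1),s["wrist_force"].round(1))
E
```

```text
8.0 [594.9  85.   81.6] [-0.1 -4.9  1. ]
```

View pics/w11.png

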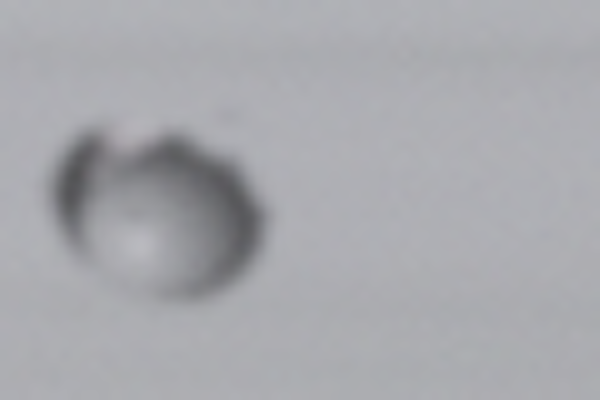

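Emit:
step_arm([
  [0, [0, 0, 0], 0],
  [0, [0, 0, 0], 0],
  [0, [0, 0, 0], 0],
  [0, [0, 0, 0], 0],
])

```text
time: 8.4
position: [595.1, 86.9, 81.8]
tool_rot: [0.718, 0.099, 0.682, -0.092]
wrist_force: [-0.2, -0.5, 0.8]
finger_gap: 43.0
```

Emit:
step_arm([
  [0, [-40, 0, 0], 0],
  [0, [-45, 0, 0], 0],
  [0, [-45, 0, 0], 0],
])

```text
time: 8.7
position: [584.5, 86.7, 208.3]
tool_rot: [0.714, 0.097, 0.687, -0.092]
wrist_force: [1.5, 0.4, 0.1]
finger_gap: 42.6
```

Emit:
step_arm([
  [0, [0, 0, 0], 0],
  [0, [0, 0, 0], 0],
])

```text
time: 8.9
position: [587.3, 87.5, 215.3]
tool_rot: [0.718, 0.099, 0.683, -0.091]
wrist_force: [0.0, -0.2, -0.6]
finger_gap: 42.9
```

```bash
python3 - <<'E'
from h import *
s=observe();print(s["position"],np.round(rot(s),3).tolist(),s["qpos"].round(3))
m=camera_model("wrist");im=snapshot("wrist");cv2.imwrite("pics/w12.png",cv2.resize(im,None,fx=1.5,fy=1.5))
for t,z in [("stop_top",106),("stop_face",8),("fence_face",8),("gauge_base",0),("button_tip",65)]:
    for r in models.place_of("wrist",t)[:2]:
        print(t,round(r["score"],2),np.round(r["pixel"],1),np.round(ray("wrist",r["pixel"],z,m),1))
E
```

```text
[587.34778668  87.52490749 215.26940595] [[0.05, 0.265, 0.963], [0.004, 0.964, -0.266], [-0.999, 0.017, 0.047]] [ 0.149  0.324  0.065  1.262 -0.003  0.418]
stop_top 0.58 [252.6 180.2] [585.3  87.3 106. ]
stop_face 0.71 [255.6 150.2] [587.5  90.8   8. ]
fence_face 0.63 [279.9 183.8] [631.1 106.4   8. ]
gauge_base 0.98 [130.1 147.9] [550.8 -38.2   0. ]
button_tip 0.65 [108.6 167.6] [553.1 -36.4  65. ]
button_tip 0.41 [210.1 306.5] [724.1   2.   65. ]
```

View pics/w12.png

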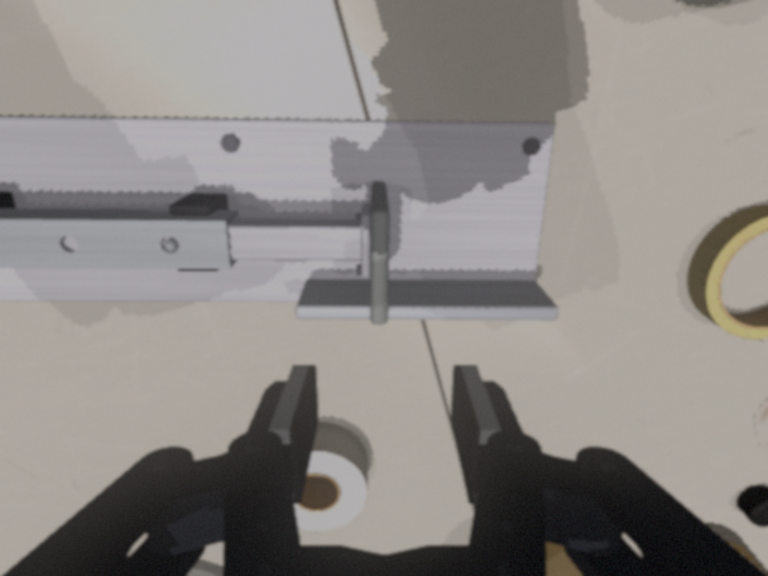

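```bash
python3 - <<'E'
from h import *
m=camera_model("wrist")
v=np.array([.963,-.269]);u=np.array([.269,.963])
for n,p,z in [("fence top in",(430,307),60),("ft in R",(540,307),60),("ft in L",(320,305),60),("fence top out",(430,320),60),("fence bot in",(430,279),8),("plate near edge",(300,120),8),("pl near",(553,123),8),("pl near L",(10,116),8),("far edge",(100,300),8),("far edge",(270,301),8),("platecorner",(553,123),8),("plate end",(540,270),8),("stop top face R",(388,320),106),("stop L",(371,320),106)]:
    w=ray("wrist",np.array(p)/1.5,z,m)[:2];print(n,w.round(1),"v",round(v@w,1),"u",round(u@w,1))
C=[[552,123],[553,123]]
im=snapshot("top");
for r in models.place_of("top","bottle")[:4]: print(r["score"],r["pixel"],ray("top",r["pixel"],0).round(1))
# cap centre from top image
for c in ["top","side"]:
    im=snapshot(c); cv2.imwrite(f"pics/{c}13.png",cv2.resize(im[200:290,80:200] if c=="top" else im[135:225,140:240],None,fx=6,fy=6,interpolation=cv2.INTER_CUBIC))
    for n in [(480,328.5,0),(480,328.5,222),(480,328.5,196)]: print(c,n,proj(c,n).round(1))
E
```

```text
fence top in [631.5 107.5] v 579.3 u 273.4
ft in R [650.6 174.7] v 579.5 u 343.3
ft in L [611.3  41.2] v 577.6 u 204.1
fence top out [640.3 105.4] v 588.3 u 273.7
fence bot in [633.3 112.5] v 579.6 u 278.7
plate near edge [503.7  57.1] v 469.7 u 190.4
pl near [549.4 215.5] v 471.1 u 355.3
pl near L [ 452.  -120.6] v 467.7 u 5.4
far edge [ 583.5 -124.4] v 595.4 u 37.1
far edge [618.1  -5.3] v 596.6 u 161.1
platecorner [549.4 215.5] v 471.1 u 355.3
plate end [648.3 191.2] v 572.9 u 358.5
stop top face R [612.   84.2] v 566.8 u 245.7
stop L [609.6  75.4] v 566.7 u 236.6
0.91 [155.4, 230.0] [473.6 332.8   0. ]
0.84 [112.9, 231.7] [468.7 475.8   0. ]
0.81 [153.8, 267.7] [347.  337.3   0. ]
top (480, 328.5, 0) [156.7 228.1]
top (480, 328.5, 222) [142.9 228. ]
top (480, 328.5, 196) [144.8 228. ]
side (480, 328.5, 0) [201.6 200.3]
side (480, 328.5, 222) [198. 148.]
side (480, 328.5, 196) [198.5 154.4]
```

View pics/top13.png

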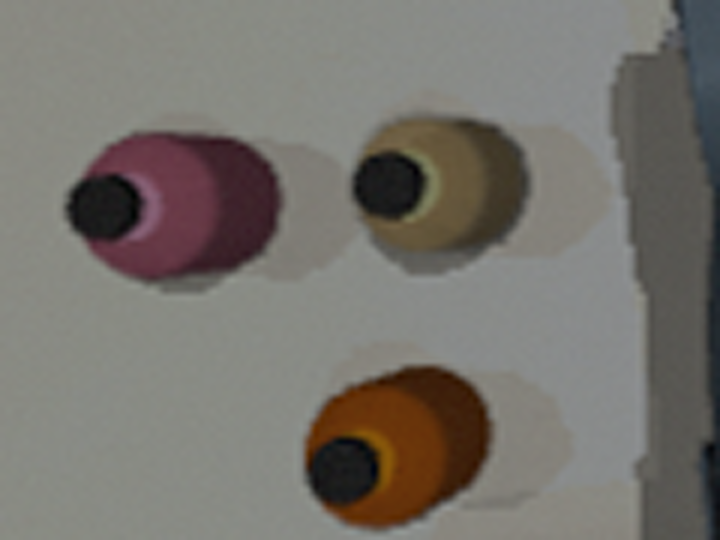

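View pics/side13.png

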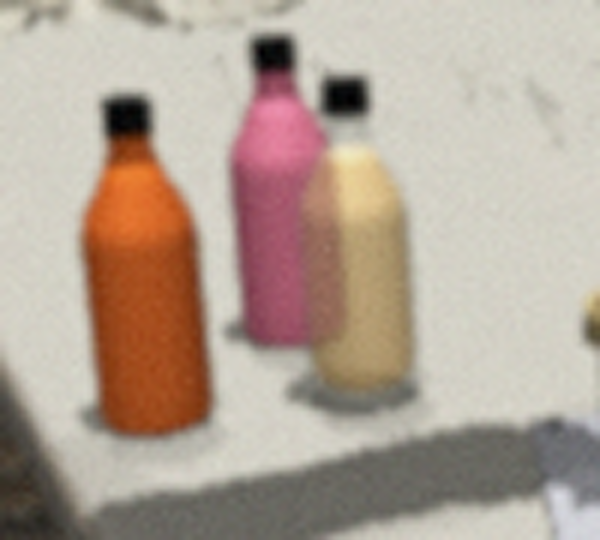

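Emit:
step_arm([
  [0.8, [-25, 0, 0], 0],
  [0.8, [-25, 0, 0], 0],
  [0.8, [-20, 0, 0], 0],
  [0.8, [0, 22, -15], 0],
  [0.8, [0, 22, -15], 0],
])

```text
time: 9.9
position: [566.4, 135.9, 284.1]
tool_rot: [0.716, 0.099, 0.685, -0.093]
wrist_force: [0.5, 0.3, -0.1]
finger_gap: 77.1
```

Emit:
step_arm([
  [0.8, [0, 22, -17], 0],
  [0.8, [0, 22, -17], 0],
  [0.8, [0, 22, -17], 0],
  [0.8, [0, 22, -17], 0],
  [0.8, [0, 0, 0], 0],
])

```text
time: 10.4
position: [522.4, 244.7, 282.1]
tool_rot: [0.716, 0.099, 0.685, -0.093]
wrist_force: [0.1, -1.1, -0.1]
finger_gap: 76.8
```

Emit:
step_arm([
  [0.8, [0, 18, -17], 0],
  [0.8, [0, 18, -17], 0],
  [0.8, [0, 18, -17], 0],
  [0.8, [0, 0, 0], 0],
])

```text
time: 10.8
position: [487.5, 311.2, 280.0]
tool_rot: [0.716, 0.099, 0.685, -0.093]
wrist_force: [0.6, -0.8, 1.3]
finger_gap: 77.0
```

```bash
python3 - <<'E'
from h import *
s=observe();print(s["time"],s["position"],np.round(rot(s),3).tolist(),s["qpos"].round(3))
m=camera_model("wrist");im=snapshot("wrist");cv2.imwrite("pics/w14.png",cv2.resize(im,None,fx=1.5,fy=1.5))
for r in models.place_of("wrist","bottle")[:3]:
        print(round(r["score"],2),np.round(r["pixel"],1)*1.5,np.round(ray("wrist",r["pixel"],0,m),1))
for z in (222,0): print(proj("wrist",(477,326,z),m)*1.5)
np.save("w14.npy",im)
E
```

```text
10.8 [487.51861303 311.21906214 280.00051719] [[0.044, 0.269, 0.962], [0.002, 0.963, -0.27], [-0.999, 0.014, 0.042]] [ 0.58   0.292  0.184  1.425 -0.022  0.852]
0.78 [396.3 184.8] [474.2 329.6   0. ]
0.65 [563.7 126.6] [466.  470.3   0. ]
[409.42903241 284.13969459]
[393.01057772 189.23001445]
```

View pics/w14.png

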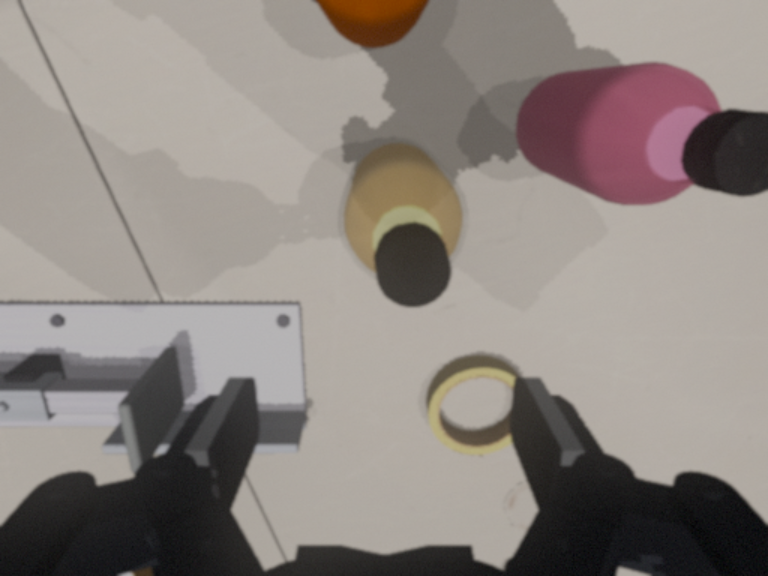

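```bash
python3 - <<'E'
from h import *
m=camera_model("wrist");s=observe();Rm=rot(s)
w=ray("wrist",np.array([414,271])/1.5,222,m);print(w)
for zt in (178,):
    for tgt in (w[:2],(475,326.5)):
        d=np.array([tgt[0],tgt[1],zt])-s["position"];print(tgt,(Rm.T@d).round(1))
E
```

```text
[472.90505466 327.55947679 222.        ]
[472.90505466 327.55947679] [101.4  11.8 -24.1]
(475, 326.5) [101.5  11.3 -21.8]
```

Emit:
step_arm([
  [0.8, [0, 12, -23], 0],
  [0.8, [15, 0, -1], 0],
  [0.8, [20, 0, -1], 0],
  [0.8, [20, 0, -1], 0],
  [0.8, [0, 0, 0], 0],
])

```text
time: 11.4
position: [472.5, 323.5, 223.3]
tool_rot: [0.716, 0.101, 0.684, -0.096]
wrist_force: [-0.7, -0.3, 0.2]
finger_gap: 76.9
```

```bash
python3 - <<'E'
from h import *
s=observe();print(s["time"],s["position"],np.round(rot(s),3).tolist(),s["wrist_force"])
m=camera_model("wrist");im=snapshot("wrist");cv2.imwrite("pics/w15.png",cv2.resize(im,None,fx=1.5,fy=1.5))
print(proj("wrist",(474,327,222),m)*1.5)
E
```

```text
11.4 [472.4660349  323.48052452 223.29991945] [[0.047, 0.276, 0.96], [0.001, 0.961, -0.276], [-0.999, 0.013, 0.045]] [-0.74025316 -0.33150462  0.22149403]
[395.92576615 389.33248066]
```

View pics/w15.png

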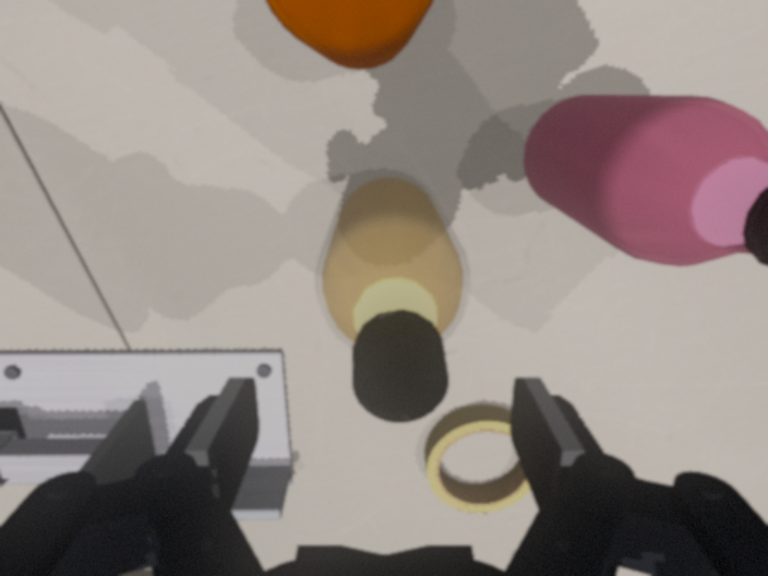

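Emit:
step_arm([
  [0.8, [3, 5, -5], 0],
  [0.8, [15, 0, -1], 0],
  [0.8, [15, 0, -1], 0],
  [0.8, [10, 0, 0], 0],
  [0.8, [0, 0, 0], 0],
])

```text
time: 11.95
position: [472.8, 331.6, 185.4]
tool_rot: [0.719, 0.104, 0.681, -0.095]
wrist_force: [-0.3, -0.8, -0.2]
finger_gap: 76.8
```

```bash
python3 - <<'E'
from h import *
s=observe();print(s["time"],s["position"],np.round(rot(s),3).tolist(),s["wrist_force"])
m=camera_model("wrist");im=snapshot("wrist");cv2.imwrite("pics/w16.png",cv2.resize(im,None,fx=1.5,fy=1.5))
E
```

```text
11.95 [472.84468427 331.57450798 185.36856633] [[0.055, 0.279, 0.959], [0.006, 0.96, -0.279], [-0.998, 0.021, 0.051]] [-0.34154942 -0.78245091 -0.22391291]
```

View pics/w16.png

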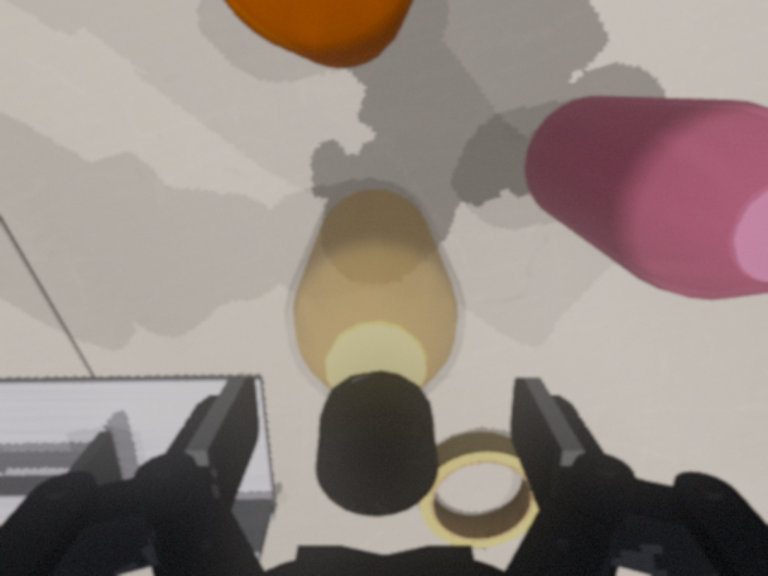

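```bash
python3 - <<'E'
from h import *
m=camera_model("wrist");s=observe();Rm=rot(s)
w=ray("wrist",np.array([378,456])/1.5,222,m);g=s["position"]-Rm[:,0]*19
print(w,g,(Rm.T@(w-g)).round(1))
E
```

```text
[468.15448947 330.79566073 222.        ] [472.04965697 331.62853165 205.06474333] [-17.1  -1.5  -2.6]
```

Emit:
step_arm([
  [0.8, [6, -1.5, -3], 0],
  [0.8, [0, 0, 0], 0],
  [-0.3, [0, 0, 0], 0],
  [-0.3, [0, 0, 0], 0],
  [-0.3, [0, 0, 0], 0],
], squeeze=60)

```text
time: 12.5
position: [470.8, 331.8, 182.0]
tool_rot: [0.72, 0.106, 0.68, -0.094]
wrist_force: [-0.1, 2.1, 4.8]
finger_gap: 33.9
```

Emit:
step_arm([
  [-1, [0, 0, 0], 0],
  [-1, [0, 0, 0], 0],
  [-1, [0, 0, 0], 0],
])

```text
time: 12.8
position: [470.7, 331.5, 182.1]
tool_rot: [0.72, 0.105, 0.68, -0.094]
wrist_force: [0.8, -0.0, -0.1]
finger_gap: 32.5
```

Emit:
step_arm([
  [-1, [-5, 0, 0], 0],
  [-1, [-10, 0, 0], 0],
  [-1, [-15, 0, 0], 0],
  [-1, [-15, 0, 0], 0],
  [-1, [0, 0, 0], 0],
])

```text
time: 13.3
position: [465.9, 330.2, 226.7]
tool_rot: [0.717, 0.104, 0.682, -0.096]
wrist_force: [0.8, 0.7, -7.7]
finger_gap: 32.7
```

```bash
python3 - <<'E'
from h import *
s=observe();print(s["time"],s["position"],np.round(rot(s),3).tolist(),s["wrist_force"].round(1),s["wrist_torque"].round(2),s["finger_gap"])
im=snapshot("side");cv2.imwrite("pics/s17.png",cv2.resize(im[100:230,130:290],None,fx=4.5,fy=4.5,interpolation=cv2.INTER_CUBIC))
E
```

```text
13.3 [465.94200357 330.22913471 226.6673543 ] [[0.051, 0.279, 0.959], [0.004, 0.96, -0.279], [-0.999, 0.018, 0.048]] [ 0.8  0.7 -7.7] [-0.02 -0.06 -0.04] 32.708578664539615
```

View pics/s17.png

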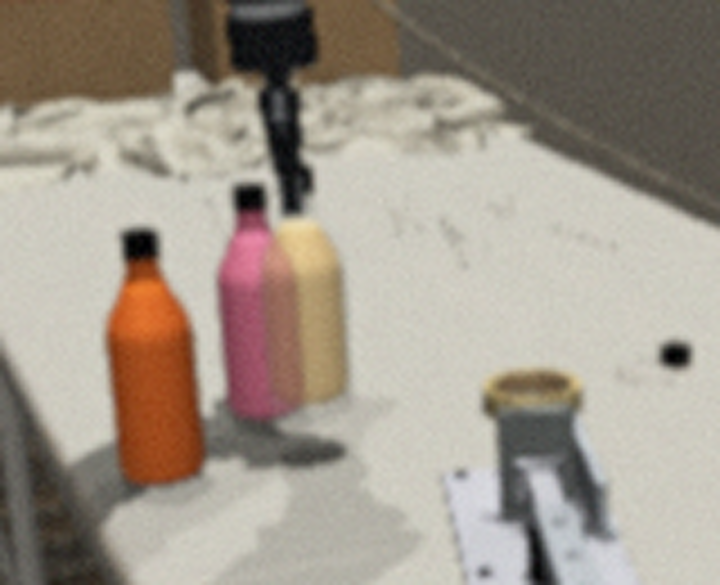

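Emit:
step_arm([
  [-1, [0, -9, 11], 0],
  [-1, [0, -18, 21], 0],
  [-1, [0, -18, 21], 0],
  [-1, [0, -18, 21], 0],
  [-1, [0, -18, 21], 0],
])

```text
time: 13.85
position: [534.1, 222.5, 224.1]
tool_rot: [0.715, 0.1, 0.685, -0.095]
wrist_force: [0.4, 0.3, -8.4]
finger_gap: 32.5
```

Emit:
step_arm([
  [-1, [0, -18, 21], 0],
  [-1, [0, -18, 21], 0],
  [-1, [0, -12, 14], 0],
  [-1, [0, 0, 0], 0],
  [-1, [0, 0, 0], 0],
])

```text
time: 14.35
position: [577.3, 150.6, 220.7]
tool_rot: [0.713, 0.1, 0.687, -0.099]
wrist_force: [0.4, 0.7, -7.8]
finger_gap: 32.4
```

```bash
python3 - <<'E'
from h import *
s=observe();Rm=rot(s);print(s["time"],s["position"],np.round(Rm,3).tolist(),s["wrist_force"].round(1),s["finger_gap"])
print((Rm.T@(np.array([591.5,144.3,s["position"][2]])-s["position"])).round(1))
im=snapshot("side");cv2.imwrite("pics/s18.png",cv2.resize(im[100:270,170:330],None,fx=4,fy=3.5,interpolation=cv2.INTER_CUBIC))
E
```

```text
14.35 [577.28075017 150.56993205 220.71638713] [[0.038, 0.279, 0.96], [-0.004, 0.96, -0.279], [-0.999, 0.007, 0.037]] [ 0.4  0.7 -7.8] 32.35383468439801
[ 0.6 -2.1 15.4]
```

View pics/s18.png

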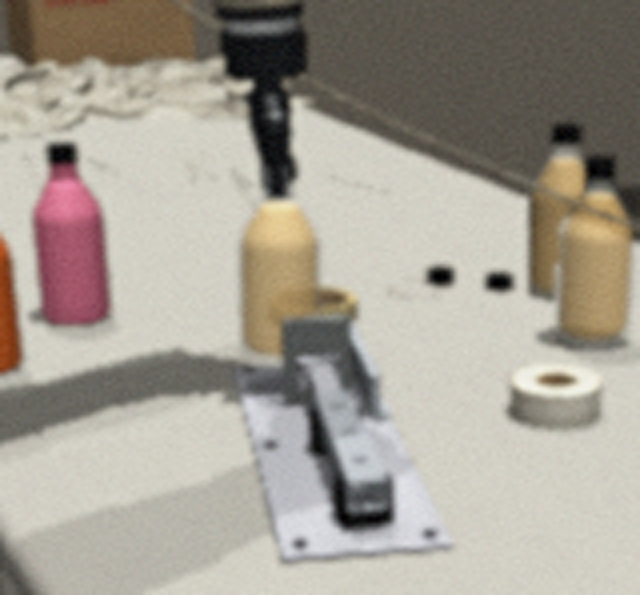

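Emit:
step_arm([
  [-1, [6, -1, 6], 0],
  [-1, [8, -1, 5], 0],
  [-1, [8, 0, 2], 0],
  [-1, [4, 0, 0], 0],
  [-1, [0, 0, 0], 0],
])

```text
time: 14.9
position: [589.9, 146.2, 191.5]
tool_rot: [0.713, 0.099, 0.687, -0.098]
wrist_force: [-0.3, 0.5, -7.8]
finger_gap: 32.1
```

```bash
cat > l2.py <<'E'
from h import *
import sys
s=observe();Rm=rot(s);print(s["time"],s["position"],np.round(Rm,3).tolist(),s["wrist_force"].round(1),s["finger_gap"])
v=np.array([.963,-.269]);u=np.array([.269,.963]);print("tcp v,u",v@s["position"][:2],u@s["position"][:2])
n=sys.argv[1]
im=snapshot("side");cv2.imwrite(f"pics/s{n}.png",cv2.resize(im[140:240,210:300],None,fx=7,fy=6,interpolation=cv2.INTER_CUBIC))
im=snapshot("wrist");cv2.imwrite(f"pics/w{n}.png",cv2.resize(im,None,fx=1.5,fy=1.5))
E
python3 l2.py 19
```

```text
14.9 [589.88445071 146.21029874 191.49441943] [[0.036, 0.276, 0.961], [-0.004, 0.961, -0.276], [-0.999, 0.006, 0.035]] [-0.3  0.5 -7.8] 32.12728973235564
tcp v,u 528.7281556775537 299.4794349261947
```

View pics/s19.png

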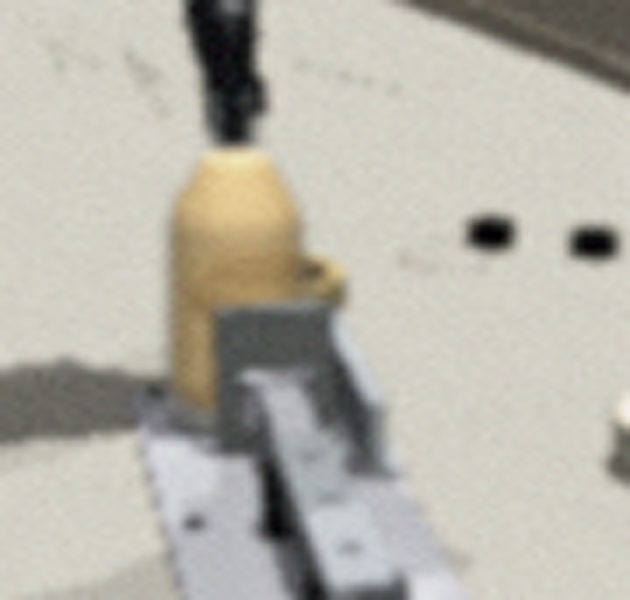

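View pics/w19.png

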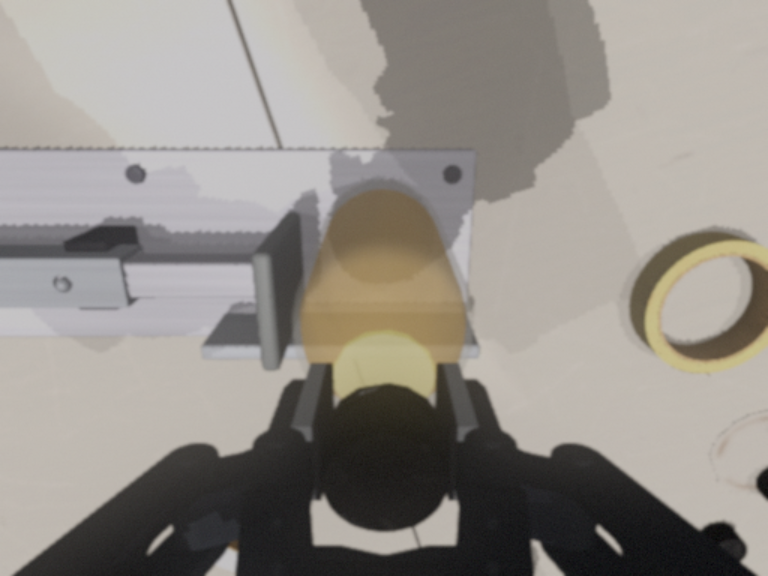

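Emit:
step_arm([
  [-1, [0, 0, 3], 0],
  [-1, [0, 0, 3], 0],
  [-1, [0, 0, 2], 0],
])

```text
time: 15.3
position: [598.4, 144.4, 193.7]
tool_rot: [0.714, 0.099, 0.687, -0.098]
wrist_force: [-0.4, -0.6, -7.8]
finger_gap: 33.0
```

Emit:
step_arm([
  [-1, [0, 0, 2], 0],
])

```text
time: 15.4
position: [600.7, 143.8, 194.0]
tool_rot: [0.714, 0.099, 0.686, -0.098]
wrist_force: [-0.3, 0.2, -8.9]
finger_gap: 32.1
```

Emit:
step_arm([
  [-1, [0, 0, 1.5], 0],
])

```text
time: 15.5
position: [602.5, 143.3, 194.2]
tool_rot: [0.714, 0.099, 0.686, -0.098]
wrist_force: [-0.1, -0.1, -7.3]
finger_gap: 32.2
```

Emit:
step_arm([
  [-1, [1, 0, 1], 0],
])

```text
time: 15.6
position: [603.8, 142.9, 193.4]
tool_rot: [0.714, 0.099, 0.686, -0.098]
wrist_force: [0.0, 0.3, -8.1]
finger_gap: 32.2
```

Emit:
step_arm([
  [-1, [0, 0, 1], 0],
])

```text
time: 15.7
position: [604.8, 142.6, 193.3]
tool_rot: [0.714, 0.099, 0.686, -0.098]
wrist_force: [-0.8, 0.1, -7.6]
finger_gap: 32.4
```

Emit:
step_arm([
  [-1, [0.5, 0, 1], 0],
])

```text
time: 15.8
position: [605.6, 142.3, 192.8]
tool_rot: [0.714, 0.099, 0.686, -0.098]
wrist_force: [-2.0, 0.8, -6.5]
finger_gap: 32.6
```

Emit:
step_arm([
  [-1, [0.5, 0, 1], 0],
])

```text
time: 15.9
position: [606.2, 142.1, 192.2]
tool_rot: [0.713, 0.099, 0.687, -0.098]
wrist_force: [-2.6, 1.0, -7.5]
finger_gap: 32.3
```

Emit:
step_arm([
  [-1, [0, 0, 0], 0],
])

```text
time: 16.0
position: [605.9, 142.2, 192.0]
tool_rot: [0.713, 0.099, 0.687, -0.097]
wrist_force: [-2.4, 0.8, -7.9]
finger_gap: 32.6
```

Emit:
step_arm([
  [-1, [0, -3, 0], 0],
  [-1, [0, -3, 0], 0],
  [-1, [0, -2, 0], 0],
])

```text
time: 16.3
position: [603.4, 134.4, 191.7]
tool_rot: [0.713, 0.099, 0.687, -0.097]
wrist_force: [-1.1, 1.5, -8.1]
finger_gap: 32.3
```

Emit:
step_arm([
  [-1, [0, -1.5, 0], 0],
])

```text
time: 16.4
position: [602.9, 132.7, 191.8]
tool_rot: [0.713, 0.099, 0.687, -0.097]
wrist_force: [-0.5, 1.4, -7.4]
finger_gap: 32.5
```

Emit:
step_arm([
  [-1, [0, -1.5, 0], 0],
])

```text
time: 16.5
position: [602.5, 131.1, 191.8]
tool_rot: [0.713, 0.099, 0.687, -0.097]
wrist_force: [-0.8, 0.6, -8.5]
finger_gap: 32.2
```

Emit:
step_arm([
  [-1, [0, -1, 0.3], 0],
])

```text
time: 16.6
position: [602.4, 129.8, 191.8]
tool_rot: [0.713, 0.099, 0.687, -0.097]
wrist_force: [-1.3, 1.3, -7.0]
finger_gap: 32.2
```

Emit:
step_arm([
  [-1, [0, -1, 0.3], 0],
])

```text
time: 16.7
position: [602.3, 128.8, 191.8]
tool_rot: [0.713, 0.099, 0.687, -0.097]
wrist_force: [-1.7, 2.1, -6.7]
finger_gap: 32.2
```

Emit:
step_arm([
  [-1, [0, -1, 0.3], 0],
])

```text
time: 16.8
position: [602.2, 127.8, 191.8]
tool_rot: [0.713, 0.099, 0.687, -0.097]
wrist_force: [-0.8, 1.7, -7.4]
finger_gap: 31.9
```

Emit:
step_arm([
  [-1, [0, -1, 0], 0],
])

```text
time: 16.9
position: [601.9, 127.1, 191.8]
tool_rot: [0.713, 0.099, 0.687, -0.097]
wrist_force: [-1.5, 3.0, -7.6]
finger_gap: 31.9
```

Emit:
step_arm([
  [-1, [0, -1, 0], 0],
])

```text
time: 17.0
position: [601.7, 126.4, 191.9]
tool_rot: [0.713, 0.1, 0.687, -0.096]
wrist_force: [-0.5, 2.9, -7.7]
finger_gap: 32.3
```

```bash
python3 l2.py 20
```

```text
17.0 [601.68513191 126.40314368 191.86482157] [[0.036, 0.274, 0.961], [-0.0, 0.962, -0.274], [-0.999, 0.01, 0.035]] [-0.5  2.9 -7.7] 32.30626710250892
tcp v,u 545.4203363794647 283.5795278477066
```

View pics/w20.png

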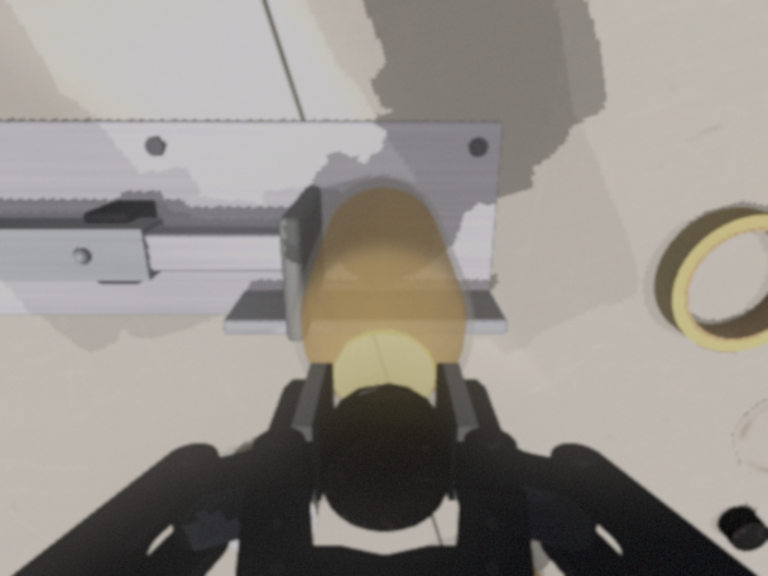

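Emit:
step_arm([
  [-1, [1.5, 0, 0.3], 0],
])

```text
time: 17.2
position: [602.2, 126.2, 191.4]
tool_rot: [0.713, 0.1, 0.687, -0.096]
wrist_force: [-6.3, 0.5, 11.4]
finger_gap: 32.6
```

Emit:
step_arm([
  [-1, [1, 0, 0.3], 0],
])

```text
time: 17.3
position: [602.4, 126.1, 191.5]
tool_rot: [0.714, 0.1, 0.687, -0.096]
wrist_force: [-6.2, 1.3, 2.5]
finger_gap: 32.1
```

Emit:
step_arm([
  [-1, [0, -1, 0.5], 0],
])

```text
time: 17.4
position: [602.2, 125.4, 191.8]
tool_rot: [0.713, 0.1, 0.687, -0.096]
wrist_force: [-2.1, 4.3, -10.1]
finger_gap: 32.8
```

```bash
python3 l2.py 21
```

```text
17.4 [602.22121626 125.39166261 191.7544354 ] [[0.038, 0.274, 0.961], [0.0, 0.962, -0.274], [-0.999, 0.011, 0.036]] [ -2.1   4.3 -10.1] 32.8071023321658
tcp v,u 546.2086740122276 282.7496782666965
```

View pics/s21.png

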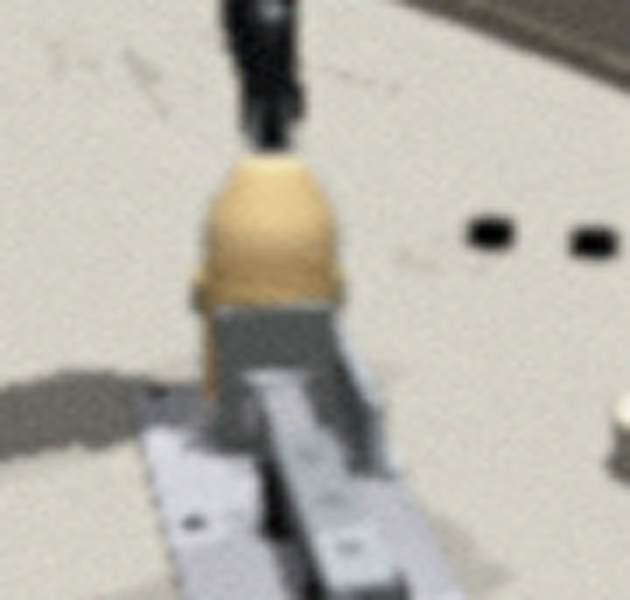

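Emit:
step_arm([
  [-1, [1.2, -0.3, 0.3], 0],
])

```text
time: 17.6
position: [602.5, 125.2, 191.5]
tool_rot: [0.714, 0.1, 0.687, -0.096]
wrist_force: [-8.0, 3.1, 9.6]
finger_gap: 32.5
```

Emit:
step_arm([
  [-1, [0.6, -0.3, 0.3], 0],
], squeeze=20)

```text
time: 17.7
position: [602.4, 125.1, 191.6]
tool_rot: [0.714, 0.1, 0.687, -0.095]
wrist_force: [-5.1, 3.4, -2.3]
finger_gap: 32.6
```

Emit:
step_arm([
  [-1, [0.5, -0.4, 0.4], 0],
])

```text
time: 17.8
position: [602.4, 125.0, 191.7]
tool_rot: [0.714, 0.1, 0.687, -0.095]
wrist_force: [-4.7, 4.2, -2.0]
finger_gap: 32.0
```

Emit:
step_arm([
  [-0.18, [0, 0, 0], 0],
  [-0.1, [0, 0, 0], 0],
  [-0.1, [0, 0, 0], 0],
])

```text
time: 18.1
position: [605.3, 124.1, 194.2]
tool_rot: [0.716, 0.1, 0.684, -0.096]
wrist_force: [0.0, -0.3, 0.8]
finger_gap: 38.5
```

```bash
python3 l2.py 22
```

```text
18.1 [605.25167025 124.05996795 194.15275775] [[0.046, 0.274, 0.961], [0.0, 0.962, -0.275], [-0.999, 0.013, 0.045]] [ 0.  -0.3  0.8] 38.537612196161035
tcp v,u 549.4852270739268 282.28244842954564
```

View pics/w22.png

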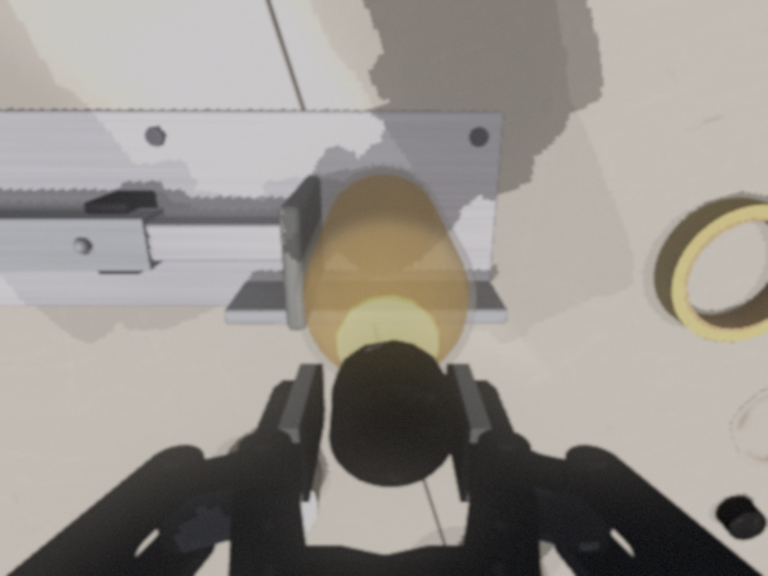

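View pics/s22.png

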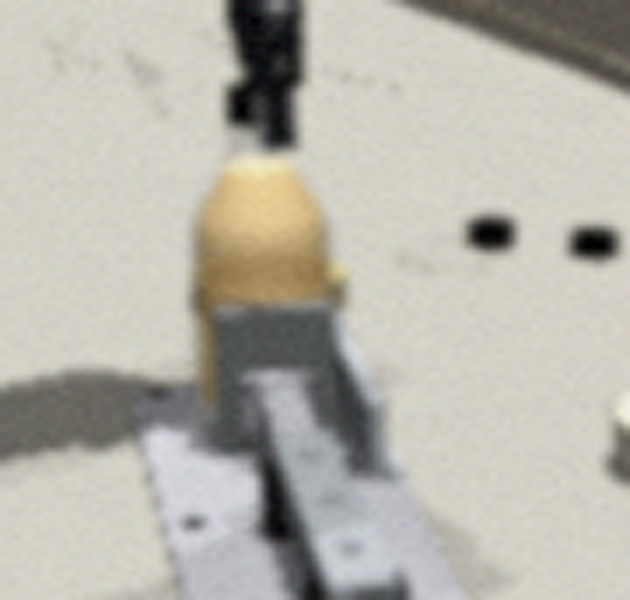

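```bash
python3 - <<'E'
from h import *
m=camera_model("wrist");s=observe();Rm=rot(s)
v=np.array([.963,-.269]);u=np.array([.269,.963])
w=ray("wrist",np.array([390.5,428])/1.5,230,m);g=s["position"]-Rm[:,0]*19
print(w,g,(Rm.T@(w-g)).round(1),v@w[:2],u@w[:2])
im=snapshot("wrist");cv2.imwrite("pics/w23.png",cv2.resize(im[100:260,140:360],None,fx=3.6,fy=3.6,interpolation=cv2.INTER_CUBIC))
E
```

```text
[593.22841981 128.66280582 230.        ] [604.18540754 124.14854693 212.98351677] [-17.5   1.6 -11. ] 536.6686735159054 283.48072693070327
```

View pics/w23.png

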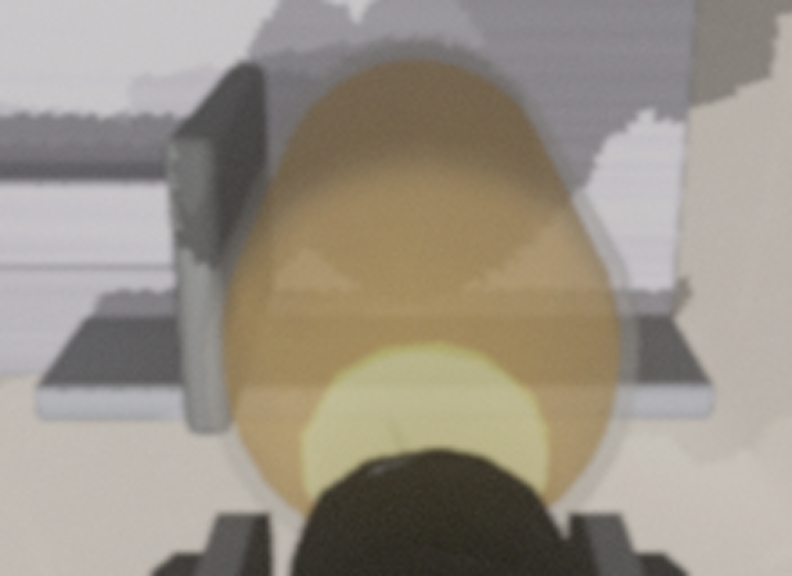

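Emit:
step_arm([
  [0.2, [0, 1.6, 0], 0],
  [0.2, [0, 0, 0], 0],
  [0.2, [2, 0, -5], 0],
  [0.2, [0, 0, -3], 0],
  [0.2, [0, 0, 0], 0],
])

```text
time: 18.75
position: [597.2, 128.0, 191.1]
tool_rot: [0.716, 0.1, 0.684, -0.096]
wrist_force: [0.4, -0.4, -0.4]
finger_gap: 51.3
```

```bash
python3 l2.py 24; python3 - <<'E'
from h import *
im=cv2.imread("pics/w24.png");g=cv2.cvtColor(im,cv2.COLOR_BGR2GRAY)
E
```

```text
18.75 [597.15857908 128.03501445 191.11831986] [[0.045, 0.274, 0.961], [-0.0, 0.962, -0.275], [-0.999, 0.012, 0.044]] [ 0.4 -0.4 -0.4] 51.26443691888026
tcp v,u 540.62229276342 283.9333766913423
```

View pics/w24.png

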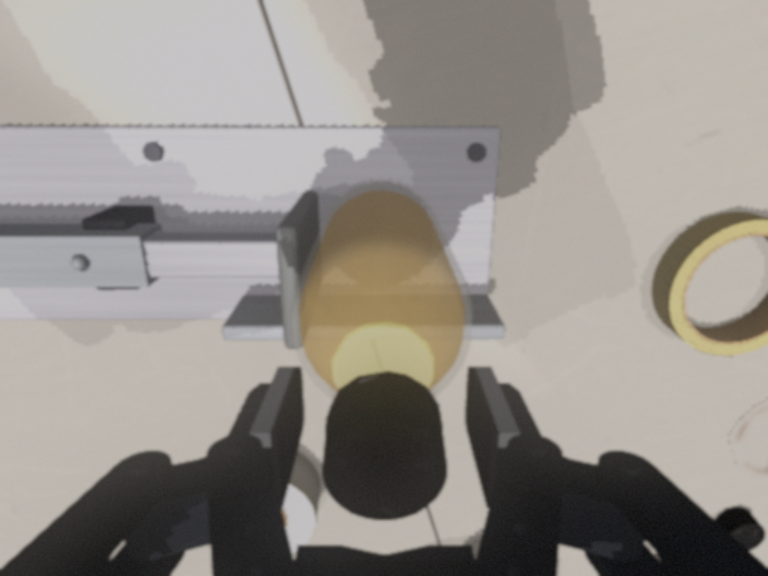

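Emit:
step_arm([
  [-0.2, [0, 0, 0], 0],
  [-0.2, [0, 0, 0], 0],
  [-1, [0, 0, 0], 0],
  [-1, [0, 0, 0], 0],
  [-1, [0, 0, 0], 0],
], squeeze=25)

```text
time: 19.35
position: [597.5, 127.5, 191.5]
tool_rot: [0.716, 0.1, 0.684, -0.096]
wrist_force: [-1.3, -0.5, 1.2]
finger_gap: 33.1
```

Emit:
step_arm([
  [-1, [0, 0, 1], 0],
])

```text
time: 19.45
position: [598.3, 127.3, 191.5]
tool_rot: [0.716, 0.1, 0.684, -0.096]
wrist_force: [-2.6, -0.1, 2.5]
finger_gap: 33.0
```

Emit:
step_arm([
  [-1, [0, 0, 1], 0],
])

```text
time: 19.55
position: [599.0, 127.0, 191.6]
tool_rot: [0.716, 0.1, 0.684, -0.096]
wrist_force: [-3.0, 0.5, 3.9]
finger_gap: 33.2
```

Emit:
step_arm([
  [-1, [0, 0, 1], 0],
])

```text
time: 19.65
position: [599.7, 126.7, 191.8]
tool_rot: [0.716, 0.1, 0.685, -0.096]
wrist_force: [-2.9, 0.2, 3.5]
finger_gap: 32.8
```

Emit:
step_arm([
  [-1, [0, 0, 1], 0],
])

```text
time: 19.75
position: [600.4, 126.5, 191.9]
tool_rot: [0.715, 0.1, 0.685, -0.096]
wrist_force: [-2.9, -0.7, 3.4]
finger_gap: 32.9
```

```bash
python3 l2.py 25; python3 - <<'E'
from h import *
im=snapshot("wrist");cv2.imwrite("pics/w25c.png",cv2.resize(im[100:260,140:360],None,fx=3.6,fy=3.6,interpolation=cv2.INTER_CUBIC))
E
```

```text
19.75 [600.41770135 126.48016057 191.87291367] [[0.044, 0.275, 0.961], [-0.001, 0.962, -0.275], [-0.999, 0.012, 0.042]] [-2.9 -0.7  3.4] 32.92873440115907
tcp v,u 544.1790832033852 283.31275629318276
```

View pics/w25c.png

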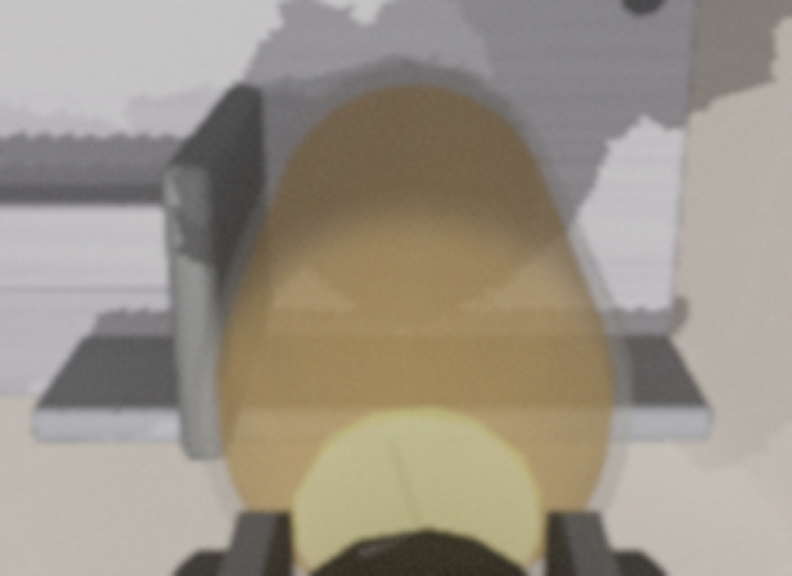

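View pics/s25.png

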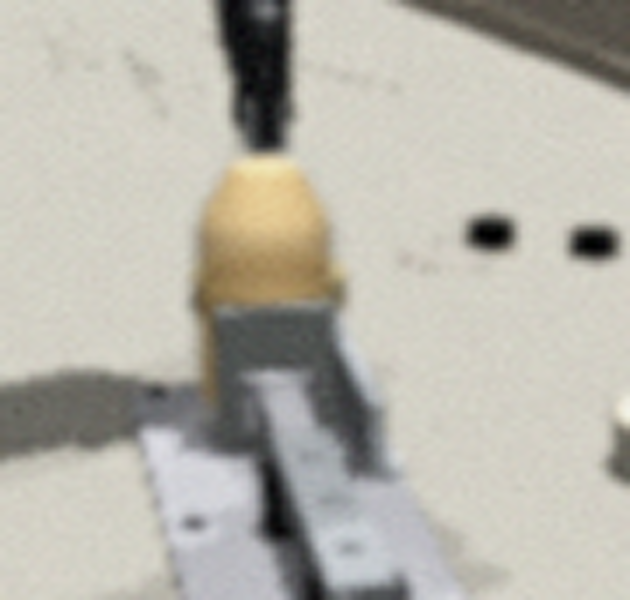

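Emit:
step_arm([
  [-0.1, [0, 0, 0], 0],
  [-0.1, [0, 0, 0], 0],
  [-0.1, [0, 0, 0], 0],
])

```text
time: 20.2
position: [601.8, 126.7, 191.5]
tool_rot: [0.716, 0.1, 0.684, -0.096]
wrist_force: [-0.1, 0.5, 0.4]
finger_gap: 38.8
```

```bash
python3 l2.py 26; python3 - <<'E'
from h import *
im=snapshot("wrist");cv2.imwrite("pics/w26c.png",cv2.resize(im[100:260,140:360],None,fx=3.6,fy=3.6,interpolation=cv2.INTER_CUBIC))
E
```

```text
20.2 [601.75763683 126.66363651 191.5184866 ] [[0.046, 0.275, 0.96], [-0.0, 0.961, -0.275], [-0.999, 0.012, 0.044]] [-0.1  0.5  0.4] 38.75143870220184
tcp v,u 545.4200860484908 283.849886269998
```

View pics/w26c.png

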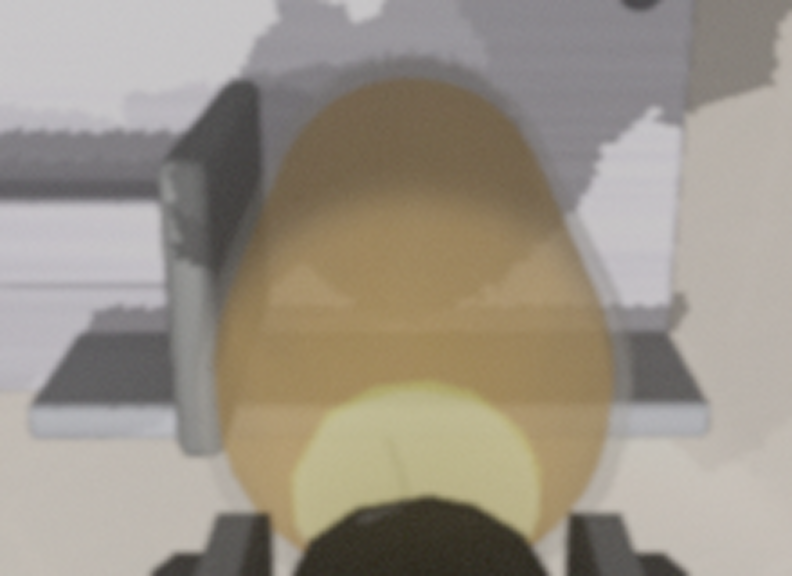

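View pics/w26.png

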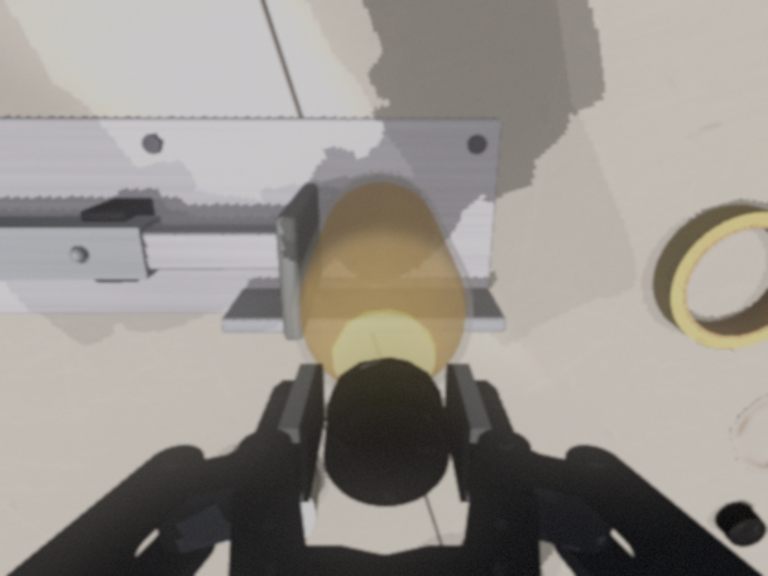

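```bash
python3 - <<'E'
from h import *
m=camera_model("wrist");s=observe();Rm=rot(s)
v=np.array([.963,-.269]);u=np.array([.269,.963])
for px,z in [((386,446),230),((383,348),178)]:
  w=ray("wrist",np.array(px)/1.5,z,m);g=s["position"]-Rm[:,0]*19
  print(w,(Rm.T@(w-g)).round(1),v@w[:2],u@w[:2])
# base outline prediction: back silhouettes
for vv in (536,538,540,541):
  c=np.array([[.963,.269],[-.269,.963]])@np.array([vv,285.4])
  a=np.linspace(0,6.28,60);P=np.array([proj("wrist",(c[0]+38.5*np.cos(t),c[1]+38.5*np.sin(t),8),m) for t in a])*1.5
  T=np.array([proj("wrist",(c[0]+17*np.cos(t),c[1]+17*np.sin(t),230),m) for t in a])*1.5
  print(vv,"base back row",P[:,1].min(),"cols",P[:,0].min(),P[:,0].max(),"cap far row",T[:,1].max(),T[:,0].min(),T[:,0].max(), "cap back at 178 r29", min(proj("wrist",(c[0]+29*np.cos(t),c[1]+29*np.sin(t),178),m)[1]*1.5 for t in a))
for p in [(631.5,107.5,60)]: print(proj("wrist",p,m)*1.5)
print("fence now: in edge row ~321 at col 250 z60:",v@ray("wrist",np.array([250,319])/1.5,60,m)[:2], "near plate edge", v@ray("wrist",np.array([200,118])/1.5,8,m)[:2])
E
```

```text
[592.69750192 129.14937327 230.        ] [-19.8   0.5  -7.5] 536.0265129381756 283.8064744755054
[593.91794277 128.62626904 178.        ] [32.2 -0.3 -8.5] 537.342512518312 283.6310236923169
536 base back row 161.88954754068487 cols 323.73333985985255 441.63183885103575 cap far row 500.3852570111087 321.436178914405 462.9603081131845 cap back at 178 r29 262.31344695733003
538 base back row 165.14915946490515 cols 323.8862627233366 441.5250892878638 cap far row 506.51602229465766 321.86418687722403 462.5441235468405 cap back at 178 r29 268.29214764629967
540 base back row 168.39386677636307 cols 324.03851294345947 441.4188084297599 cap far row 512.5778293827545 322.28711362255945 462.13286928567703 cap back at 178 r29 274.21701723945256
541 base back row 170.01066311185065 cols 324.1143871976161 441.3658428015058 cap far row 515.5832361626469 322.49669973145365 461.92906372230635 cap back at 178 r29 277.15949206095803
[363.94609028 315.9631663 ]
fence now: in edge row ~321 at col 250 z60: 580.3518473982326 near plate edge 470.52358332843045
```

Emit:
step_arm([
  [-0.1, [0, 0.3, -4], 0],
  [-0.1, [0, 0, -3], 0],
  [-0.1, [0, 0, 0], 0],
])

```text
time: 20.65
position: [594.4, 129.1, 191.1]
tool_rot: [0.716, 0.1, 0.684, -0.096]
wrist_force: [-1.7, -0.2, -0.7]
finger_gap: 38.0
```

Emit:
step_arm([
  [-1, [0, 0, 0], 0],
  [-1, [0, 0, 0], 0],
  [-1, [0, 0, 0], 0],
  [-1, [0, 0, 0], 0],
], squeeze=60)

```text
time: 21.05
position: [594.3, 128.8, 191.4]
tool_rot: [0.716, 0.1, 0.684, -0.096]
wrist_force: [-0.1, 0.2, 0.0]
finger_gap: 32.2
```

```bash
python3 l2.py 27
```

```text
21.05 [594.32310129 128.77901184 191.38090571] [[0.046, 0.275, 0.96], [-0.001, 0.961, -0.275], [-0.999, 0.012, 0.045]] [-0.1  0.2  0. ] 32.178700554703035
tcp v,u 537.6915923571473 283.88710264561826
```

Emit:
step_arm([
  [-1, [-1.2, 0, 0], 0],
  [-1, [-0.5, 0, 0.5], 0],
])

```text
time: 21.35
position: [593.5, 128.6, 191.4]
tool_rot: [0.715, 0.1, 0.685, -0.096]
wrist_force: [-0.4, 0.5, -1.2]
finger_gap: 32.6
```

Emit:
step_arm([
  [-1, [0, 0, 1], 0],
])

```text
time: 21.45
position: [594.3, 128.4, 191.5]
tool_rot: [0.715, 0.1, 0.685, -0.096]
wrist_force: [-2.9, 0.4, 2.5]
finger_gap: 32.5
```

Emit:
step_arm([
  [-1, [0, 0, 1], 0],
])

```text
time: 21.55
position: [595.0, 128.1, 191.6]
tool_rot: [0.715, 0.1, 0.686, -0.096]
wrist_force: [-2.8, -0.1, -0.2]
finger_gap: 32.2
```

Emit:
step_arm([
  [-1, [-1.5, 0, -0.5], 0],
])

```text
time: 21.65
position: [594.4, 128.2, 192.6]
tool_rot: [0.714, 0.1, 0.686, -0.096]
wrist_force: [0.1, 1.4, -8.0]
finger_gap: 33.0
```

Emit:
step_arm([
  [-1, [-1.5, 0, 0], 0],
])

```text
time: 21.75
position: [594.1, 128.1, 193.6]
tool_rot: [0.714, 0.1, 0.686, -0.097]
wrist_force: [-0.5, -0.5, -8.3]
finger_gap: 32.5
```

Emit:
step_arm([
  [-1, [0, 0, 1.5], 0],
])

```text
time: 21.85
position: [595.4, 127.6, 193.4]
tool_rot: [0.714, 0.099, 0.686, -0.097]
wrist_force: [-0.1, -0.3, -8.1]
finger_gap: 32.3
```

Emit:
step_arm([
  [-1, [0.3, 0, 1], 0],
])

```text
time: 21.95
position: [596.5, 127.3, 192.9]
tool_rot: [0.714, 0.099, 0.687, -0.097]
wrist_force: [0.1, -0.6, -8.2]
finger_gap: 32.0
```

Emit:
step_arm([
  [-1, [0.3, 0, 1], 0],
])

```text
time: 22.05
position: [597.4, 127.0, 192.3]
tool_rot: [0.714, 0.099, 0.687, -0.097]
wrist_force: [-1.2, 0.9, -6.7]
finger_gap: 32.2
```

Emit:
step_arm([
  [-1, [0.3, 0, 1], 0],
])

```text
time: 22.15
position: [598.1, 126.8, 191.8]
tool_rot: [0.713, 0.099, 0.687, -0.097]
wrist_force: [-3.0, 1.4, -1.1]
finger_gap: 32.2
```

Emit:
step_arm([
  [-1, [-0.8, 0, 0.5], 0],
])

```text
time: 22.25
position: [598.1, 126.8, 192.3]
tool_rot: [0.713, 0.099, 0.688, -0.097]
wrist_force: [-1.8, 1.1, -9.3]
finger_gap: 32.4
```

Emit:
step_arm([
  [-1, [-0.3, 0, 1], 0],
])

```text
time: 22.35
position: [598.7, 126.6, 192.4]
tool_rot: [0.712, 0.099, 0.688, -0.097]
wrist_force: [-2.5, 0.8, -5.6]
finger_gap: 32.1
```

Emit:
step_arm([
  [-1, [0, 0, 1], 0],
])

```text
time: 22.45
position: [599.2, 126.5, 192.4]
tool_rot: [0.712, 0.099, 0.688, -0.096]
wrist_force: [-3.0, 0.7, -5.2]
finger_gap: 32.1
```

Emit:
step_arm([
  [-1, [0, 0, 1], 0],
])

```text
time: 22.55
position: [599.8, 126.3, 192.4]
tool_rot: [0.712, 0.099, 0.689, -0.096]
wrist_force: [-4.8, 1.6, -6.2]
finger_gap: 32.1
```

Emit:
step_arm([
  [-1, [1, -0.8, -0.5], 0],
])

```text
time: 22.65
position: [599.4, 126.1, 192.1]
tool_rot: [0.712, 0.1, 0.688, -0.096]
wrist_force: [-4.3, 3.5, 4.1]
finger_gap: 32.3
```

Emit:
step_arm([
  [-1, [0.8, -0.5, 0], 0],
])

```text
time: 22.75
position: [599.5, 125.9, 192.1]
tool_rot: [0.712, 0.1, 0.688, -0.095]
wrist_force: [-5.8, 3.2, 1.3]
finger_gap: 32.3
```

Emit:
step_arm([
  [-0.18, [0, 0, 0], 0],
  [-0.1, [0, 0, 0], 0],
  [-0.1, [0, 0, 0], 0],
], squeeze=20)

```text
time: 23.05
position: [602.8, 125.5, 195.0]
tool_rot: [0.716, 0.1, 0.685, -0.095]
wrist_force: [0.1, 0.8, -0.7]
finger_gap: 38.2
```

```bash
python3 l2.py 28; python3 - <<'E'
from h import *
im=snapshot("wrist");cv2.imwrite("pics/w28c.png",cv2.resize(im[100:260,140:360],None,fx=3.6,fy=3.6,interpolation=cv2.INTER_CUBIC))
E
```

```text
23.05 [602.79054535 125.49218687 194.99916217] [[0.044, 0.274, 0.961], [0.001, 0.962, -0.274], [-0.999, 0.013, 0.042]] [ 0.1  0.8 -0.7] 38.16947049396619
tcp v,u 546.7298969036825 282.9996326497396
```

View pics/w28c.png

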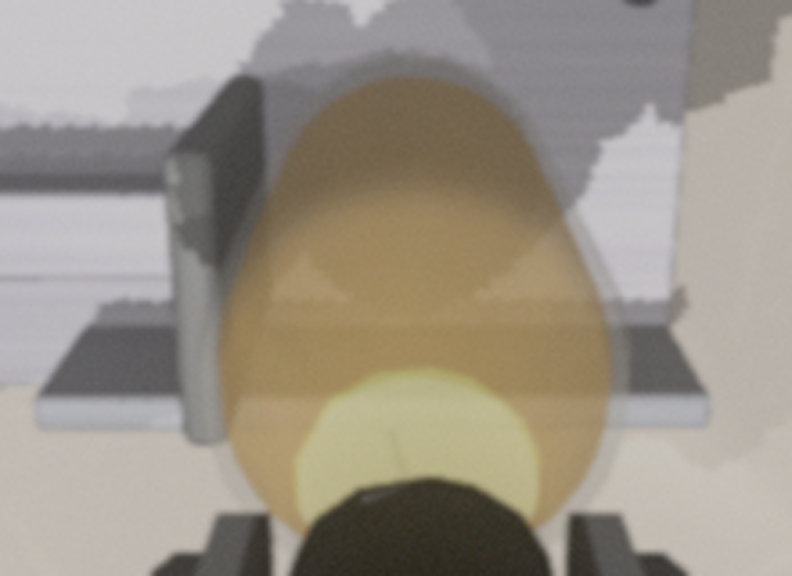

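View pics/w28.png

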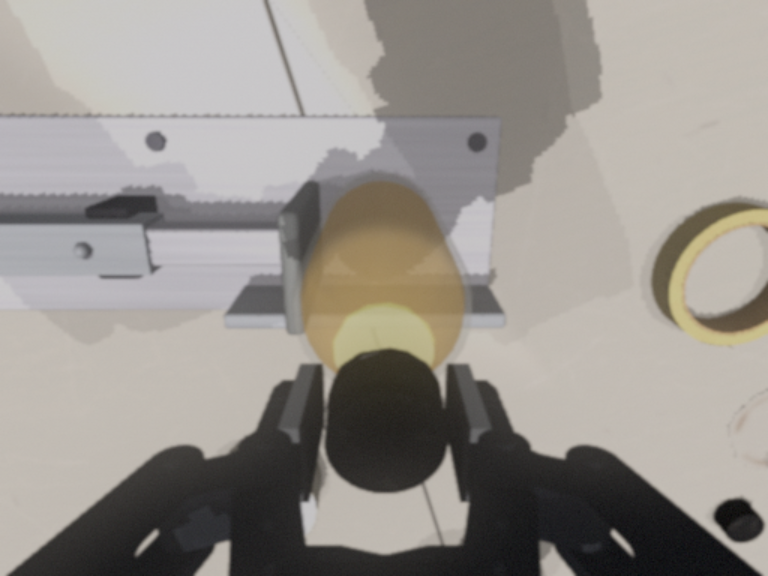

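```bash
python3 - <<'E'
from h import *
m=camera_model("wrist")
v=np.array([.963,-.269]);u=np.array([.269,.963])
for n,p,z in [("halo base",(140+400/3.6,100+52/3.6),8),("amber base",(140+400/3.6,100+75/3.6),8),("halo L",(140+222/3.6,100+345/3.6),100),("halo R",(140+627/3.6,100+345/3.6),100),("shoulder back",(140+420/3.6,100+368/3.6),178),("cap far",(387/1.5,492/1.5),230)]:
    w=ray("wrist",p,z,m);print(n,w.round(1),round(v@w[:2],1),round(u@w[:2],1))
E
```

```text
halo base [561.3 134.9   8. ] 504.2 280.9
amber base [567.1 133.2   8. ] 510.2 280.8
halo L [595.9  86.5 100. ] 550.5 243.6
halo R [619.4 167.2 100. ] 551.5 327.7
shoulder back [580.3 132.4 178. ] 523.2 283.6
cap far [609.9 123.7 230. ] 554.0 283.2
```

Emit:
step_arm([
  [0.4, [0, 0, 0], 0],
  [0.4, [0, 0, 0], 0],
  [0.4, [-20, 0, -1], 0],
  [0.4, [-30, 0, -1], 0],
  [0.4, [-30, 0, -1], 0],
])

```text
time: 23.7
position: [594.0, 125.6, 271.7]
tool_rot: [0.712, 0.099, 0.688, -0.097]
wrist_force: [0.7, 0.5, -0.1]
finger_gap: 59.4
```

Emit:
step_arm([
  [0.4, [-20, 20, -20], 0],
  [0.4, [-10, 20, -25], 0],
  [0.4, [0, 20, -25], 0],
  [0.4, [0, 20, -25], 0],
  [0.4, [0, 0, 0], 0],
])

```text
time: 24.2
position: [523.7, 231.6, 305.0]
tool_rot: [0.715, 0.102, 0.685, -0.097]
wrist_force: [-0.1, 0.6, -0.2]
finger_gap: 59.7
```

```bash
python3 - <<'E'
from h import *
s=observe();print(s["time"],s["position"].round(1),s["wrist_force"].round(1))
im=snapshot("wrist");cv2.imwrite("pics/w29.png",cv2.resize(im,None,fx=1.5,fy=1.5))
im=snapshot("top");cv2.imwrite("pics/t29.png",cv2.resize(im[150:250,170:290],None,fx=6,fy=6,interpolation=cv2.INTER_CUBIC))
im=snapshot("side");cv2.imwrite("pics/s29.png",cv2.resize(im[140:240,210:300],None,fx=7,fy=6,interpolation=cv2.INTER_CUBIC))
E
```

```text
24.2 [523.7 231.6 305. ] [-0.1  0.6 -0.2]
```

View pics/w29.png

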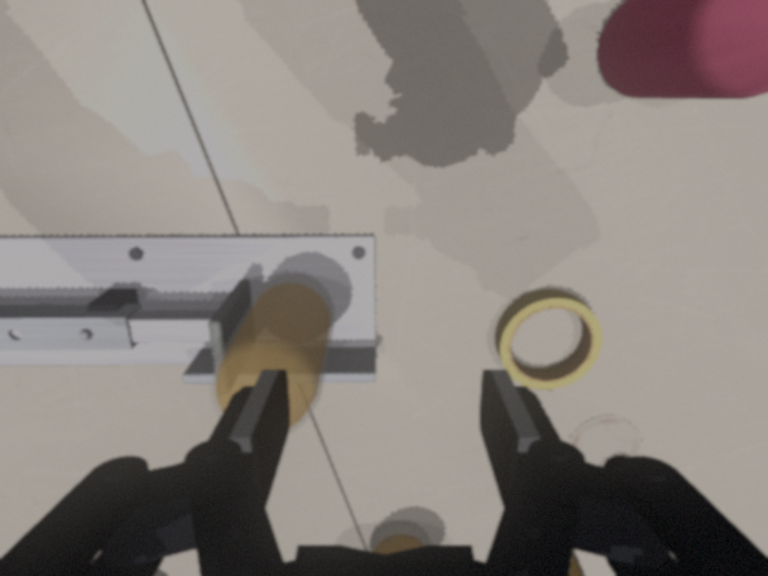

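View pics/t29.png

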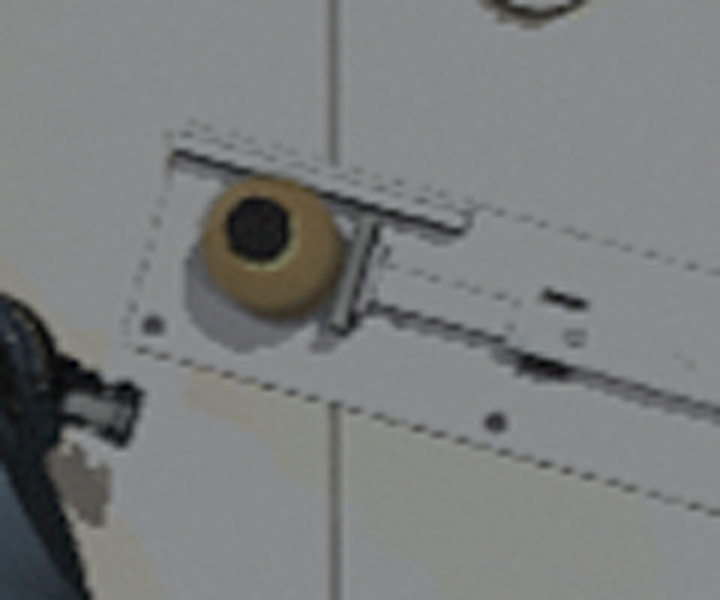

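View pics/s29.png

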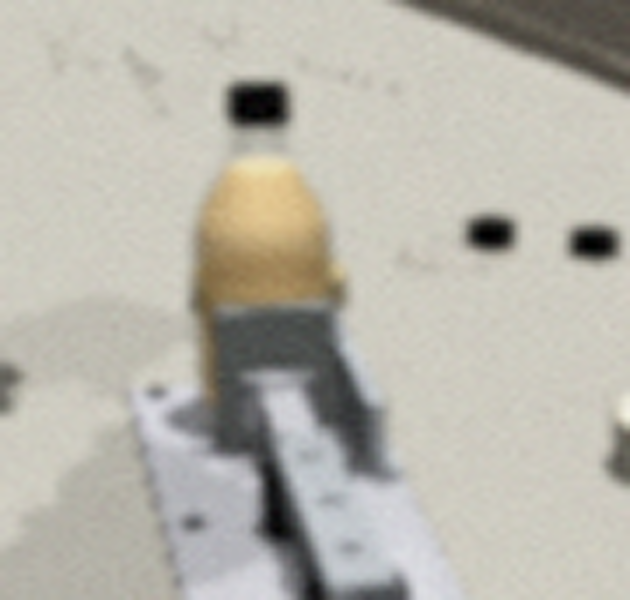

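Emit:
step_arm([
  [0.4, [0, -10, 20], 0],
  [0.4, [0, -10, 28], 0],
  [0.4, [0, -10, 28], 0],
  [0.4, [0, -10, 28], 0],
  [0.4, [0, -10, 28], 0],
])

```text
time: 24.85
position: [641.9, 138.3, 309.4]
tool_rot: [0.715, 0.102, 0.685, -0.098]
wrist_force: [-0.0, 0.8, 0.8]
finger_gap: 59.8
```

Emit:
step_arm([
  [0.4, [0, -10, 28], 0],
  [0.4, [0, -10, 28], 0],
  [0.4, [0, -10, 28], 0],
  [0.4, [0, 0, 0], 0],
  [0.4, [0, 0, 0], 0],
])

```text
time: 25.35
position: [721.2, 72.7, 308.0]
tool_rot: [0.713, 0.105, 0.686, -0.103]
wrist_force: [-0.1, 0.3, -0.0]
finger_gap: 59.9
```

```bash
python3 - <<'E'
from h import *
s=observe();print(s["time"],s["position"].round(1),s["wrist_force"].round(1),rot(s).round(3).tolist())
m=camera_model("wrist");T=m["world_from_camera"];v=np.array([.963,-.269]);u=np.array([.269,.963]);print("cam",T[:3,3].round(1),v@T[:2,3],u@T[:2,3])
im=snapshot("wrist");cv2.imwrite("pics/w30.png",cv2.resize(im,None,fx=1.5,fy=1.5));cv2.imwrite("pics/w30raw.png",im)
E
```

```text
25.35 [721.2  72.7 308. ] [-0.1  0.3 -0. ] [[0.039, 0.291, 0.956], [-0.003, 0.957, -0.291], [-0.999, 0.009, 0.038]]
cam [636.9  97.2 445.6] 587.2176652170123 264.92912981640865
```

View pics/w30.png

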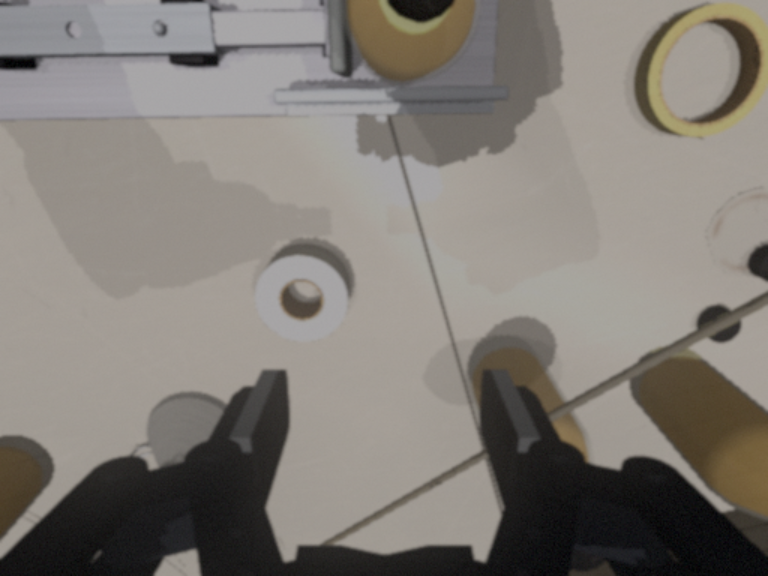

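```bash
python3 - <<'E'
import cv2
im=cv2.imread("pics/w30raw.png");cv2.imwrite("pics/w30c.png",cv2.resize(im[0:85,200:340],None,fx=5.6,fy=5.6,interpolation=cv2.INTER_CUBIC))
from h import *
m=camera_model("wrist")
M=np.array([[.963,.269],[-.269,.963]])
for vv in (536,538,541):
  c=M@np.array([vv,285.4]);print(vv,[ (proj("wrist",(*(c+M@[38.5,0]),z),m)-[200,0]).round(1)*5.6 for z in (60,132)])
for z in (8,60): print("fence",z,(proj("wrist",(*(M@[579.5,285.4]),z),m)-[200,0])*5.6)
E
```

```text
536 [array([402.08, 283.36]), array([426.72, 266.  ])]
538 [array([402.08, 294.56]), array([426.72, 280.  ])]
541 [array([402.64, 311.36]), array([426.72, 300.72])]
fence 8 [389.80224164 316.94880806]
fence 60 [402.45213032 311.47203002]
```

View pics/w30c.png

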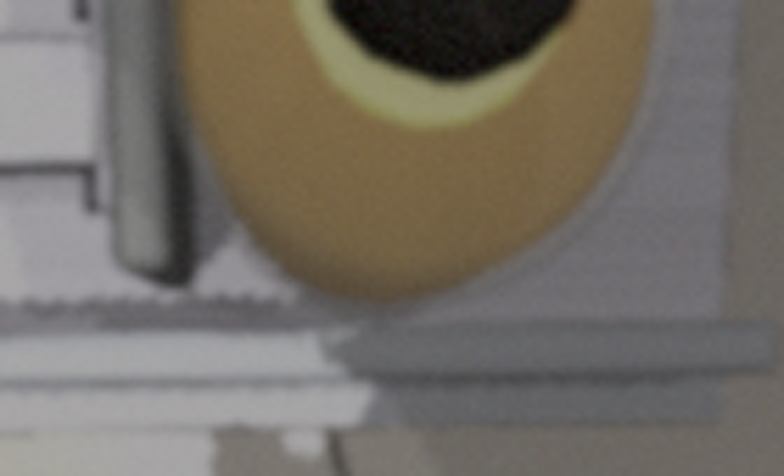

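```bash
python3 - <<'E'
import cv2,numpy as np
from h import *
acc=np.mean([snapshot("wrist").astype(float) for _ in range(8)],0)
np.save("acc30.npy",acc)
c=acc[30:75,225:320];c=(c-c.min())/(c.max()-c.min())*255
cv2.imwrite("pics/w31.png",cv2.resize(c.astype(np.uint8),None,fx=8,fy=8,interpolation=cv2.INTER_CUBIC))
for col in (262,266,270,274): print(col,acc[48:64,col].mean(1).round(0).astype(int).tolist())
E
```

```text
262 [88, 85, 82, 80, 76, 77, 80, 84, 88, 92, 99, 101, 101, 103, 104, 105]
266 [90, 88, 84, 82, 80, 77, 78, 81, 87, 89, 91, 93, 97, 101, 103, 104]
270 [91, 89, 86, 84, 80, 78, 81, 86, 88, 94, 98, 97, 98, 101, 104, 104]
274 [90, 88, 85, 82, 79, 81, 89, 96, 101, 105, 104, 99, 99, 102, 103, 104]
```

View pics/w31.png

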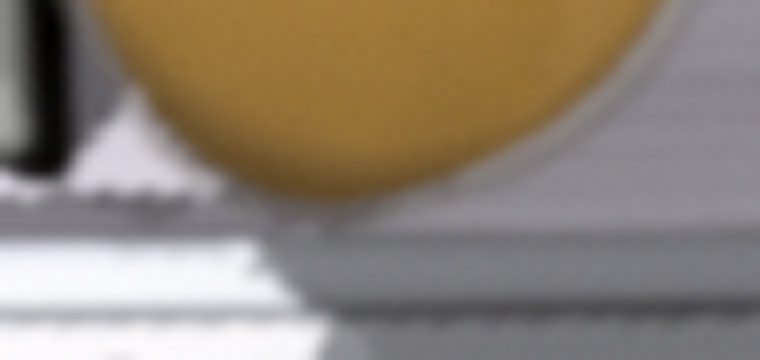

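Emit:
step_arm([
  [0.4, [0, 4, -25], -0.017],
  [0.4, [0, 3, -25], 0],
  [0.4, [0, 3, -25], 0],
  [0.4, [0, 3, -25], 0],
  [0.4, [0, 3, -25], 0],
])

```text
time: 26.3
position: [602.1, 126.4, 303.0]
tool_rot: [0.715, 0.098, 0.686, -0.096]
wrist_force: [0.9, 0.7, 0.8]
finger_gap: 59.4
```

Emit:
step_arm([
  [0.4, [0, 0, -5], 0],
  [0.4, [0, 0, 0], 0],
  [0.4, [0, 0, 0], 0],
])

```text
time: 26.6
position: [594.7, 129.4, 305.0]
tool_rot: [0.716, 0.097, 0.685, -0.094]
wrist_force: [0.5, 1.0, -0.3]
finger_gap: 60.1
```

```bash
cat > l3.py <<'E'
from h import *
import sys
s=observe();Rm=rot(s);g=s["position"]-Rm[:,0]*19
print(s["time"],s["position"].round(1),s["wrist_force"].round(1),Rm.round(3).tolist())
tgt=np.array([596,128.6,210]);print("to tgt (grasp pt)",(Rm.T@(tgt-g)).round(1))
m=camera_model("wrist");print("cap pred",proj("wrist",(596,128.6,230),m)*1.5)
im=snapshot("wrist");cv2.imwrite(f"pics/w{sys.argv[1]}.png",cv2.resize(im,None,fx=1.5,fy=1.5))
E
python3 l3.py 32
```

```text
26.6 [594.7 129.4 305. ] [ 0.5  1.  -0.3] [[0.044, 0.268, 0.962], [-0.002, 0.963, -0.268], [-0.999, 0.01, 0.042]]
to tgt (grasp pt) [113.9  -1.4  -2.5]
cap pred [381.4431405  302.75642761]
```

View pics/w32.png

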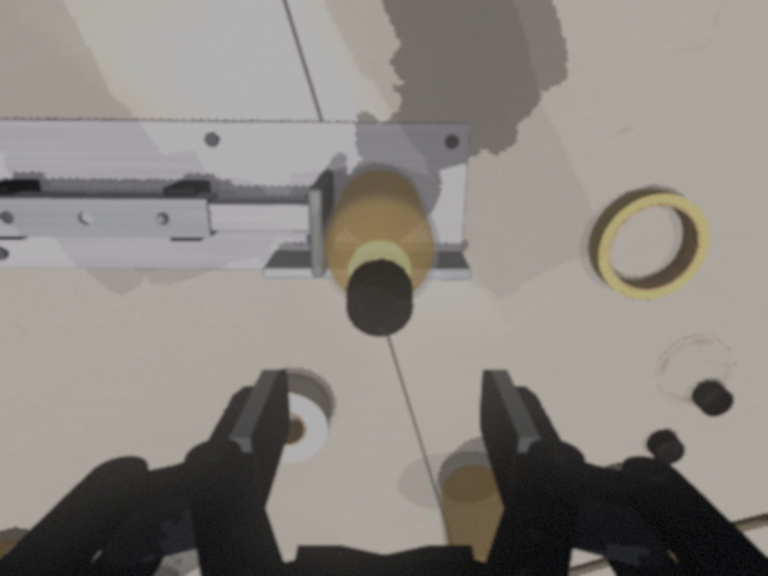

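Emit:
step_arm([
  [0.4, [20, -1.4, -2.5], 0],
  [0.4, [25, 0, 0], 0],
  [0.4, [25, 0, 0], 0],
  [0.4, [20, 0, 0], 0],
  [0.4, [0, 0, 0], 0],
])

```text
time: 27.15
position: [601.2, 126.8, 211.2]
tool_rot: [0.716, 0.098, 0.684, -0.095]
wrist_force: [-0.6, 0.2, 0.7]
finger_gap: 60.0
```

```bash
python3 l3.py 33
```

```text
27.15 [601.2 126.8 211.2] [-0.6  0.2  0.7] [[0.046, 0.271, 0.961], [-0.002, 0.962, -0.271], [-0.999, 0.01, 0.045]]
to tgt (grasp pt) [20.   0.4 -5.5]
cap pred [386.10068896 410.82583776]
```

View pics/w33.png

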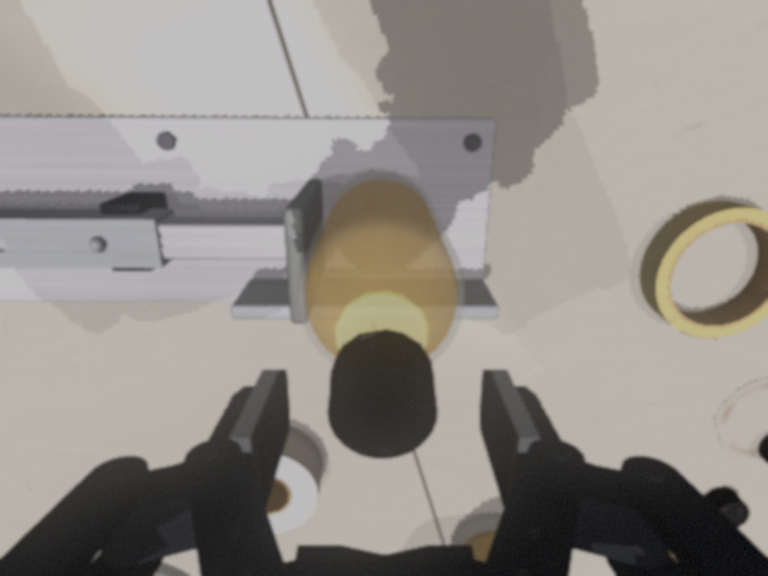

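Emit:
step_arm([
  [0.2, [10, 0, -4], 0],
  [0.1, [9, 0, -3], 0],
  [0, [0, 0, 0], 0],
  [0, [0, 0, 0], 0],
])

```text
time: 27.6
position: [597.5, 128.8, 194.6]
tool_rot: [0.718, 0.099, 0.682, -0.095]
wrist_force: [0.6, -0.6, -0.1]
finger_gap: 42.8
```

Emit:
step_arm([
  [-0.1, [0, 0, 0], 0],
  [-1, [0, 0, 0], 0],
  [-1, [0, 0, 0], 0],
  [-1, [0, 0, 0], 0],
  [-1, [0, 0, 0], 0],
], squeeze=60)

```text
time: 28.1
position: [597.8, 128.7, 195.4]
tool_rot: [0.719, 0.099, 0.682, -0.095]
wrist_force: [0.3, -1.2, -2.2]
finger_gap: 32.1
```

Emit:
step_arm([
  [-1, [-3, 0, 0], 0],
])

```text
time: 28.2
position: [597.0, 128.6, 197.5]
tool_rot: [0.718, 0.099, 0.683, -0.095]
wrist_force: [-0.9, -0.4, -8.0]
finger_gap: 32.2
```

Emit:
step_arm([
  [-1, [-1, 0, 1], 0],
])

```text
time: 28.3
position: [597.4, 128.4, 198.2]
tool_rot: [0.717, 0.099, 0.683, -0.095]
wrist_force: [-0.6, 0.1, -8.1]
finger_gap: 32.1
```

Emit:
step_arm([
  [-1, [0, 0, 1], 0],
])

```text
time: 28.4
position: [598.1, 128.1, 197.8]
tool_rot: [0.717, 0.099, 0.683, -0.095]
wrist_force: [0.8, -0.5, -8.4]
finger_gap: 32.2
```

Emit:
step_arm([
  [-1, [0, 0, 1], 0],
])

```text
time: 28.5
position: [598.9, 127.8, 197.5]
tool_rot: [0.717, 0.099, 0.684, -0.095]
wrist_force: [0.4, -0.1, -8.1]
finger_gap: 32.0
```

Emit:
step_arm([
  [-1, [0, 0, 1], 0],
])

```text
time: 28.6
position: [599.7, 127.4, 197.2]
tool_rot: [0.716, 0.099, 0.684, -0.095]
wrist_force: [-0.7, 0.1, -7.9]
finger_gap: 32.3
```

Emit:
step_arm([
  [-1, [-0.2, 0, 1], 0],
])

```text
time: 28.7
position: [600.4, 127.2, 197.2]
tool_rot: [0.716, 0.099, 0.684, -0.095]
wrist_force: [-1.7, 0.6, -7.5]
finger_gap: 32.1
```

Emit:
step_arm([
  [-1, [-0.2, 0, 1], 0],
])

```text
time: 28.8
position: [601.0, 127.0, 197.3]
tool_rot: [0.716, 0.099, 0.685, -0.095]
wrist_force: [-2.1, 0.6, -7.6]
finger_gap: 32.5
```

Emit:
step_arm([
  [-1, [-0.2, -1, 0], 0],
])

```text
time: 28.9
position: [600.6, 126.3, 197.3]
tool_rot: [0.716, 0.099, 0.685, -0.095]
wrist_force: [-0.7, 1.0, -7.9]
finger_gap: 32.5
```

Emit:
step_arm([
  [-1, [-0.2, -1, 0], 0],
])

```text
time: 29.0
position: [600.2, 125.6, 197.4]
tool_rot: [0.715, 0.099, 0.685, -0.095]
wrist_force: [-0.6, 2.7, -9.0]
finger_gap: 32.0
```

Emit:
step_arm([
  [-1, [1, 0, 0.8], 0],
])

```text
time: 29.1
position: [600.9, 125.5, 196.6]
tool_rot: [0.715, 0.099, 0.685, -0.095]
wrist_force: [-3.6, 1.1, -6.6]
finger_gap: 32.3
```

Emit:
step_arm([
  [-1, [1, 0, 0.5], 0],
])

```text
time: 29.2
position: [601.3, 125.4, 196.0]
tool_rot: [0.715, 0.099, 0.685, -0.095]
wrist_force: [-4.7, 0.9, 3.3]
finger_gap: 32.5
```

Emit:
step_arm([
  [-1, [0, 0, -0.3], 0],
], squeeze=20)

```text
time: 29.3
position: [600.9, 125.5, 196.1]
tool_rot: [0.715, 0.099, 0.685, -0.095]
wrist_force: [-1.6, 1.2, -7.2]
finger_gap: 32.1
```

Emit:
step_arm([
  [-0.2, [0, 0, 0], 0],
  [-0.18, [0, 0, 0], 0],
  [-0.1, [0, 0, 0], 0],
  [-0.1, [0, 0, 0], 0],
])

```text
time: 29.7
position: [604.2, 125.0, 199.2]
tool_rot: [0.718, 0.099, 0.682, -0.095]
wrist_force: [0.2, -0.9, -1.0]
finger_gap: 38.2
```

```bash
python3 l2.py 34
```

```text
29.7 [604.21993348 124.99321837 199.17229302] [[0.052, 0.272, 0.961], [-0.0, 0.962, -0.272], [-0.999, 0.014, 0.05]] [ 0.2 -0.9 -1. ] 38.228591424980955
tcp v,u 548.2406202031228 282.9036313925673
```

View pics/w34.png

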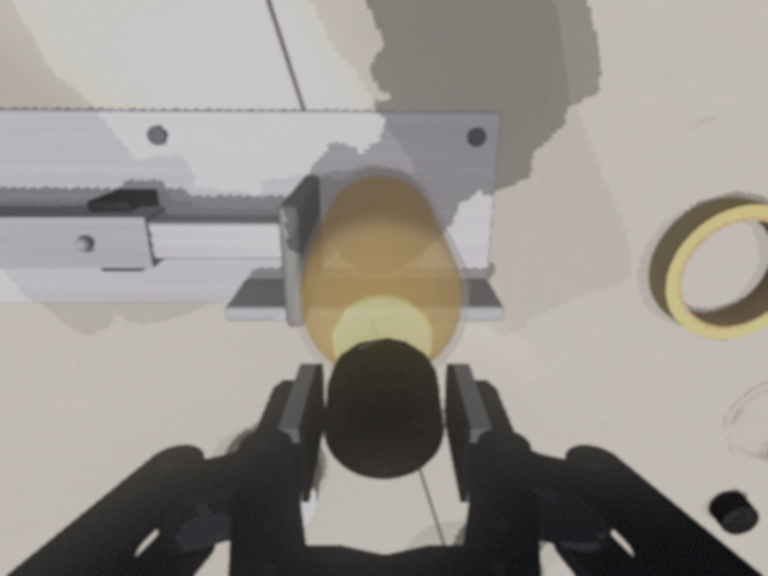

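Emit:
step_arm([
  [0.2, [0, 0, 0], 0],
  [0.2, [-15, 0, 0], 0],
  [0.2, [-25, 0, 0], 0],
  [0.2, [-25, 0, 0], 0],
  [0.2, [-25, 0, 0], 0],
])

```text
time: 30.3
position: [597.6, 124.5, 287.7]
tool_rot: [0.716, 0.098, 0.684, -0.096]
wrist_force: [0.4, -0.1, 0.0]
finger_gap: 51.3
```

Emit:
step_arm([
  [0.2, [0, 0, 25], 0],
  [0.2, [0, 0, 27], 0],
  [0.2, [0, 0, 27], 0],
  [0.2, [0, 0, 27], 0],
  [0.2, [0, 0, 20], 0],
])

```text
time: 30.8
position: [722.0, 90.5, 301.3]
tool_rot: [0.719, 0.099, 0.681, -0.094]
wrist_force: [0.0, 0.1, -0.3]
finger_gap: 51.5
```

Emit:
step_arm([
  [0.2, [0, 0, 0], 0],
  [0.2, [0, 0, 0], 0],
])

```text
time: 31.0
position: [724.1, 89.5, 299.3]
tool_rot: [0.719, 0.099, 0.682, -0.094]
wrist_force: [0.0, -0.2, -0.9]
finger_gap: 51.1
```

```bash
cat > l4.py <<'E'
from h import *
import sys
n=sys.argv[1]
s=observe();print(s["time"],s["position"].round(1),s["wrist_force"].round(1),rot(s).round(3).tolist())
m=camera_model("wrist");T=m["world_from_camera"];v=np.array([.963,-.269]);u=np.array([.269,.963]);print("cam",T[:3,3].round(1),v@T[:2,3],u@T[:2,3])
acc=np.mean([snapshot("wrist").astype(float) for _ in range(5)],0)
M=np.array([[.963,.269],[-.269,.963]])
p=proj("wrist",(*(M@[579.5,285.4]),60),m);print(p)
x,y=int(p[0]),int(p[1]);x0,y0=max(x-50,0),max(y-50,0)
c=acc[y0:y0+75,x0:x0+100];c=np.clip((c-c.min())/(c.max()-c.min())*255,0,255)
print("crop origin",x0,y0)
cv2.imwrite(f"pics/w{n}.png",cv2.resize(c.astype(np.uint8),None,fx=8,fy=8,interpolation=cv2.INTER_CUBIC))
cv2.imwrite(f"pics/w{n}f.png",acc.astype(np.uint8))
E
python3 l4.py 35
```

```text
31.0 [724.1  89.5 299.3] [ 0.  -0.2 -0.9] [[0.053, 0.271, 0.961], [-0.001, 0.963, -0.271], [-0.999, 0.014, 0.051]]
cam [637.3 112.  435.7] 583.5714048308034 279.2655570122434
[256.75731305  54.17638367]
crop origin 206 4
```

View pics/w35.png

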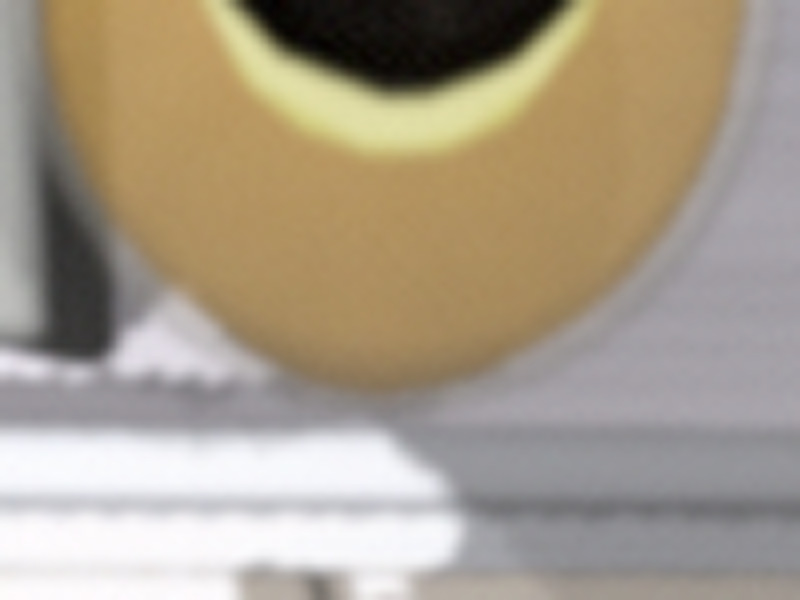

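Emit:
step_arm([
  [0.2, [0, 3, -20], 0],
  [0.2, [0, 3, -19], 0],
  [0.2, [0, 0, 0], 0],
  [0.2, [0, 0, 0], 0],
])

```text
time: 31.65
position: [685.0, 107.2, 299.9]
tool_rot: [0.72, 0.099, 0.681, -0.093]
wrist_force: [0.8, -0.0, 0.2]
finger_gap: 51.6
```

```bash
python3 l4.py 36; python3 - <<'E'
import cv2
im=cv2.imread("pics/w36f.png");cv2.imwrite("pics/w36c.png",cv2.resize(im[0:150,170:350],None,fx=4.4,fy=4,interpolation=cv2.INTER_CUBIC))
E
```

```text
31.65 [685.  107.2 299.9] [ 0.8 -0.   0.2] [[0.056, 0.269, 0.962], [-0.0, 0.963, -0.269], [-0.998, 0.015, 0.054]]
cam [597.8 129.5 436.1] 540.7977472035917 285.52596002910104
[250.60695939  95.65604252]
crop origin 200 45
```

View pics/w36c.png

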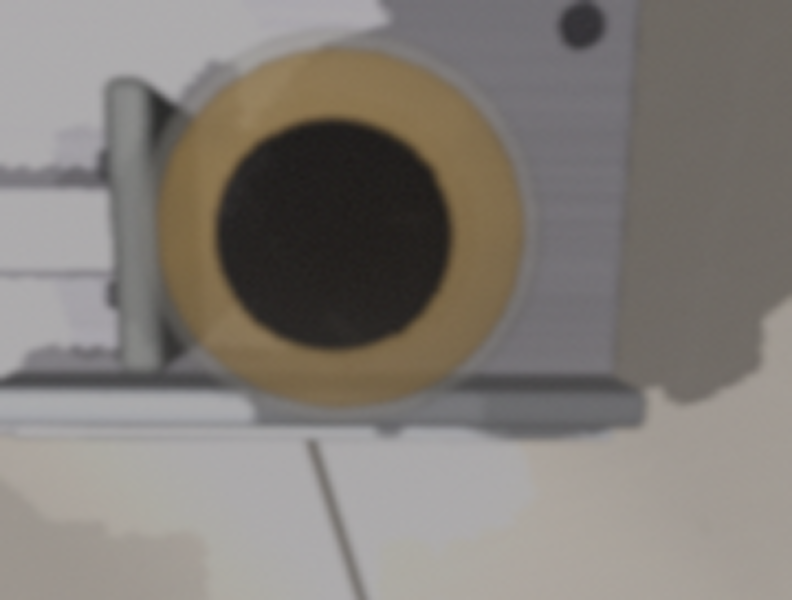

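```bash
python3 - <<'E'
from h import *
m=camera_model("wrist");v=np.array([.963,-.269]);u=np.array([.269,.963])
o=-.5
def f(n,x,y,z):
    p=((x+.5)/4.4-.5+170,(y+.5)/4-.5);w=ray("wrist",p,z,m);print(n,np.round(p,1),"v %.1f u %.1f"%(v@w[:2],u@w[:2]))
f("cap",334.5,234.5,230);f("ring",342.5,222.5,140);f("amber",(160+525)/2,(47+406)/2,138)
f("ringB",340,412,140);f("ringL",150,215,140);f("ringR",535,215,140);f("ringT",340,33,140)
f("fence top in",340,390,60);f("fence top in R",600,390,60);f("fence out",340,428,60);f("fence bot",560,374,8)
f("stop face",153,215,106);f("stop inner",108,215,106);f("stopbot",185,110,12)
f("cap t",334.5,118,230);f("cap b",334.5,351,230);f("L",216,234,230);f("R",453,234,230)
E
```

```text
cap [245.6  58.2] v 542.0 u 282.5
ring [247.5  55.2] v 539.8 u 282.8
amber [247.5  56.2] v 540.5 u 282.8
ringB [246.9 102.6] v 577.5 u 281.9
ringL [203.7  53.4] v 538.3 u 247.2
ringR [291.2  53.4] v 538.4 u 318.6
ringT [246.9   7.9] v 505.5 u 282.7
fence top in [246.9  97.1] v 581.4 u 281.0
fence top in R [306.   97.1] v 581.6 u 345.3
fence out [246.9 106.6] v 591.5 u 280.9
fence bot [296.9  93.1] v 582.3 u 342.1
stop face [204.4  53.4] v 537.9 u 243.4
stop inner [194.2  53.4] v 537.9 u 234.1
stopbot [211.7  27.1] v 509.2 u 241.3
cap t [245.6  29.1] v 527.0 u 282.7
cap b [245.6  87.4] v 557.9 u 282.3
L [218.7  58.1] v 541.9 u 267.2
R [272.6  58.1] v 541.9 u 297.9
```

Emit:
step_arm([
  [1, [0, 11, -20], 0],
  [1, [0, 11, -25], 0],
  [1, [0, 11, -25], 0],
  [1, [0, 11, -25], 0],
  [1, [0, 11, -25], 0],
])

```text
time: 32.4
position: [586.9, 191.2, 289.7]
tool_rot: [0.719, 0.101, 0.681, -0.097]
wrist_force: [0.5, 1.0, 0.6]
finger_gap: 85.5
```

Emit:
step_arm([
  [1, [0, 11, -20], 0],
  [1, [0, 0, 0], -0.14],
  [1, [0, 0, 0], -0.14],
  [1, [0, 0, 0], -0.14],
  [1, [0, 0, 0], -0.14],
])

```text
time: 32.9
position: [568.9, 210.1, 288.5]
tool_rot: [0.717, -0.109, 0.681, 0.102]
wrist_force: [-0.0, 0.2, 0.2]
finger_gap: 85.7
```

Emit:
step_arm([
  [1, [0, 0, 0], -0.13],
  [1, [0, 0, 0], -0.1],
  [1, [0, 0, 0], 0],
])

```text
time: 33.2
position: [570.1, 209.9, 287.8]
tool_rot: [0.698, -0.195, 0.664, 0.184]
wrist_force: [0.5, 0.3, -0.5]
finger_gap: 85.4
```

```bash
cat > l5.py <<'E'
from h import *
s=observe();Rm=rot(s);print(s["time"],s["position"].round(1),s["wrist_force"].round(1),Rm.round(3).tolist(),s["finger_gap"],s["qpos"].round(2))
d=np.array([.491,-.871]);print("angle err (spin to apply)",np.arctan2(np.cross(np.append(Rm[:2,1],0),np.append(-d,0))[2],Rm[:2,1]@-d)*-1)
b=np.array([597.5,129.]);r=s["position"][:2]-b;print("along d",r@d,"perp",r@np.array([.871,.491]))
E
python3 l5.py
```

```text
33.2 [570.1 209.9 287.8] [ 0.5  0.3 -0.5] [[0.052, -0.515, 0.856], [-0.002, 0.857, 0.516], [-0.999, -0.028, 0.043]] 85.36476663741715 [ 0.36  0.34  0.27  1.45 -0.02 -0.18]
angle err (spin to apply) 0.028021809550012416
along d -83.8920676307207 perp 15.840647192265552
```

Emit:
step_arm([
  [1, [0, 16, -9], 0.014],
  [1, [0, 16, -9], 0.014],
  [1, [25, 0, 0], 0],
  [1, [30, 0, -1], 0],
  [1, [35, 0, -1], 0],
])

```text
time: 33.7
position: [544.8, 228.6, 197.9]
tool_rot: [0.706, -0.177, 0.665, 0.168]
wrist_force: [0.8, -0.1, -0.6]
finger_gap: 85.3
```

Emit:
step_arm([
  [1, [35, 0, -1], 0],
  [1, [35, 0, -1], 0],
  [1, [30, 0, -1], 0],
  [1, [25, 0, -1], 0],
  [1, [0, 0, 0], 0],
])

```text
time: 34.2
position: [547.5, 225.3, 63.8]
tool_rot: [0.706, -0.171, 0.668, 0.162]
wrist_force: [-0.4, 0.9, -0.6]
finger_gap: 85.5
```

```bash
python3 l5.py; python3 - <<'E'
from h import *
im=snapshot("wrist");cv2.imwrite("pics/w37.png",cv2.resize(im,None,fx=1.5,fy=1.5))
E
```

```text
34.2 [547.5 225.3  63.8] [-0.4  0.9 -0.6] [[0.055, -0.457, 0.888], [-0.001, 0.889, 0.458], [-0.998, -0.026, 0.049]] 85.53474951142695 [ 0.4   0.42 -0.2   0.9  -0.02 -0.07]
angle err (spin to apply) -0.038337115295693336
along d -108.38541415570916 perp 3.754015646432499
```

View pics/w37.png

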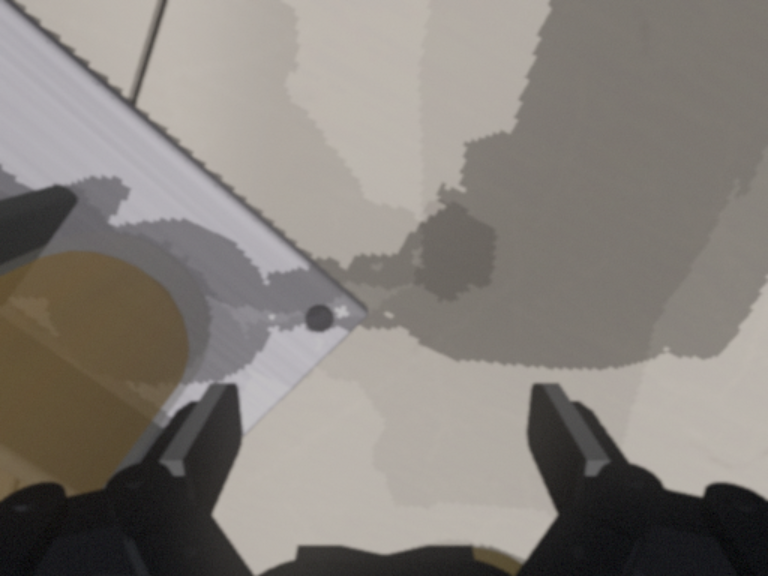

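Emit:
step_arm([
  [1, [15, 0, -2], -0.038],
  [1, [12, 0, -2], 0],
  [1, [0, -2, 0], 0],
  [1, [0, -2, 0], 0],
])

```text
time: 34.65
position: [550.6, 224.0, 42.8]
tool_rot: [0.705, -0.181, 0.662, 0.176]
wrist_force: [-7.9, 11.4, 1.0]
finger_gap: 85.3
```

Emit:
step_arm([
  [1, [0, -2, 0], 0],
  [1, [0, -1.5, 0], 0],
])

```text
time: 34.85
position: [551.0, 224.4, 44.4]
tool_rot: [0.705, -0.178, 0.663, 0.178]
wrist_force: [-5.2, 7.8, -4.3]
finger_gap: 85.0
```

```bash
python3 l5.py
```

```text
34.85 [551.  224.4  44.4] [-5.2  7.8 -4.3] [[0.058, -0.487, 0.871], [0.015, 0.873, 0.487], [-0.998, -0.016, 0.058]] 84.98630742831803 [ 0.39  0.44 -0.23  0.85 -0.01 -0.12]
angle err (spin to apply) -0.004341089089483711
along d -105.8982985308064 perp 6.360217029755405
```

```bash
python3 - <<'E'
from h import *
im=snapshot("wrist");cv2.imwrite("pics/w38.png",cv2.resize(im,None,fx=1.5,fy=1.5))
im=snapshot("side");cv2.imwrite("pics/s38.png",cv2.resize(im[130:240,200:300],None,fx=6,fy=5.4,interpolation=cv2.INTER_CUBIC))
E
```

```text
(no output)
```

View pics/w38.png

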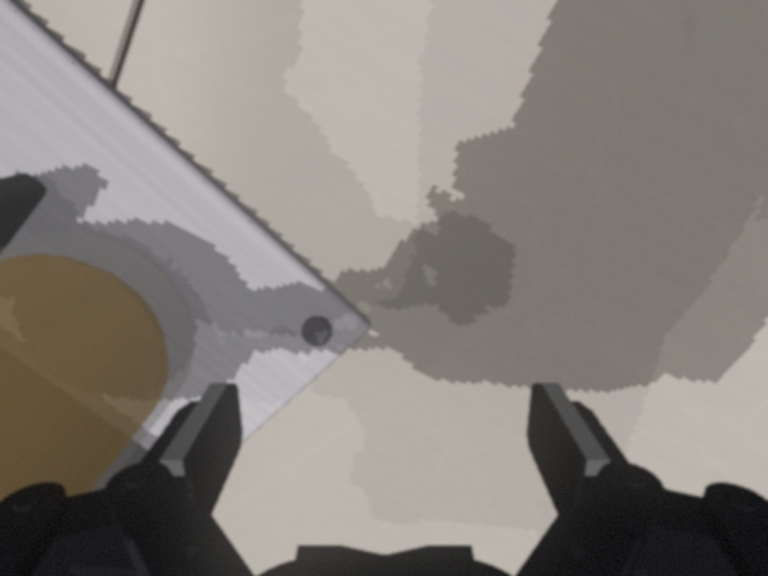

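View pics/s38.png

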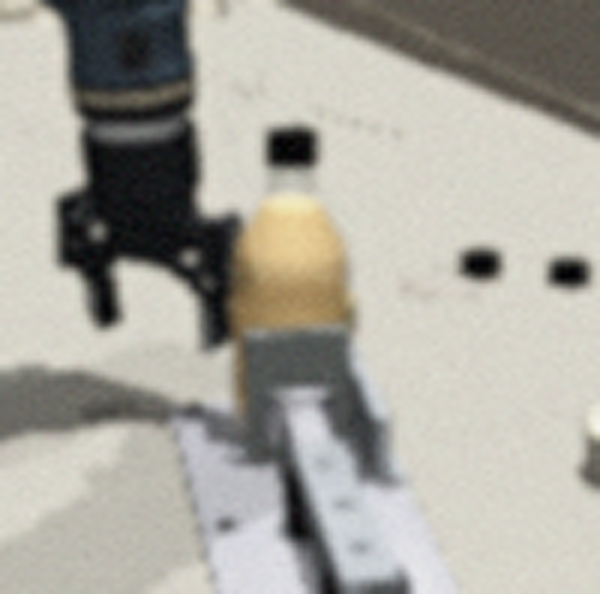

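Emit:
step_arm([
  [1, [0, 5, 0], 0],
  [1, [12, 2, -2], 0],
  [1, [10, 0, -2], 0],
  [1, [0, 0, 0], 0],
])

```text
time: 35.35
position: [547.2, 229.5, 23.6]
tool_rot: [0.707, -0.177, 0.661, 0.176]
wrist_force: [0.5, 0.1, -0.2]
finger_gap: 85.0
```

```bash
python3 l5.py
```

```text
35.35 [547.2 229.5  23.6] [ 0.5  0.1 -0.2] [[0.063, -0.484, 0.873], [0.015, 0.875, 0.484], [-0.998, -0.017, 0.062]] 85.03336550189591 [ 0.4   0.45 -0.27  0.79 -0.01 -0.1 ]
angle err (spin to apply) -0.008274424118938266
along d -112.28570617072477 perp 5.530670023991886
```

Emit:
step_arm([
  [1, [0, -2, -1], 0],
  [1, [0, -2, -1], 0],
])

```text
time: 35.55
position: [547.4, 225.0, 23.2]
tool_rot: [0.707, -0.177, 0.661, 0.177]
wrist_force: [-1.7, 4.8, 1.8]
finger_gap: 85.8
```

Emit:
step_arm([
  [1, [0, -1, 0], 0],
])

```text
time: 35.65
position: [547.9, 224.5, 23.5]
tool_rot: [0.707, -0.177, 0.661, 0.177]
wrist_force: [-2.2, 6.7, 0.8]
finger_gap: 85.5
```

Emit:
step_arm([
  [1, [0, -1, 0], 0],
])

```text
time: 35.75
position: [548.3, 224.5, 23.8]
tool_rot: [0.707, -0.176, 0.661, 0.178]
wrist_force: [-4.1, 7.9, 0.4]
finger_gap: 85.4
```

Emit:
step_arm([
  [1, [0, -1, 0], 0],
])

```text
time: 35.85
position: [548.3, 224.6, 24.0]
tool_rot: [0.707, -0.175, 0.661, 0.179]
wrist_force: [-6.1, 9.3, 0.6]
finger_gap: 85.5
```

Emit:
step_arm([
  [1, [0, 4, 0], 0],
  [1, [0, 10, 0], 0],
  [1, [0, 10, 0], 0],
  [1, [-25, 5, 0], 0],
  [1, [-40, 0, 0], 0],
])

```text
time: 36.35
position: [526.3, 248.7, 85.3]
tool_rot: [0.704, -0.176, 0.665, 0.178]
wrist_force: [1.0, 0.5, 0.5]
finger_gap: 85.2
```

Emit:
step_arm([
  [1, [-45, 0, 0], 0],
  [1, [-45, 0, 0], 0],
  [1, [-45, 0, 0], 0],
  [1, [-45, 0, 0], 0.14],
  [1, [-30, 0, 0], 0.14],
])

```text
time: 36.85
position: [511.2, 247.5, 303.9]
tool_rot: [0.722, -0.075, 0.683, 0.081]
wrist_force: [0.7, -0.1, -0.4]
finger_gap: 85.3
```

Emit:
step_arm([
  [1, [0, 0, 0], 0.14],
  [1, [0, 0, 0], 0.14],
  [1, [0, 0, 0], 0.14],
  [1, [0, 0, 0], 0.08],
  [1, [0, 0, 0], 0],
])

```text
time: 37.35
position: [511.2, 250.8, 311.6]
tool_rot: [0.721, 0.116, 0.677, -0.096]
wrist_force: [-0.2, -0.7, 0.7]
finger_gap: 85.3
```

```bash
python3 l5.py; python3 - <<'E'
from h import *
s=observe();R_=rot(s);print((R_.T@(np.array([685,107.2,s["position"][2]])-s["position"])).round(1))
im=snapshot("top");cv2.imwrite("pics/t39.png",cv2.resize(im[150:250,170:290],None,fx=6,fy=6,interpolation=cv2.INTER_CUBIC))
E
```

```text
37.35 [511.2 250.8 311.6] [-0.2 -0.7  0.7] [[0.065, 0.296, 0.953], [0.019, 0.954, -0.298], [-0.998, 0.037, 0.057]] 85.3489535251501 [ 0.46  0.25  0.21  1.46 -0.01  0.76]
angle err (spin to apply) -0.8141849615497224
along d -148.47227023594186 perp -15.337880586446703
[  8.7 -85.6 208.4]
```

Emit:
step_arm([
  [1, [0, -12, 25], -0.02],
  [1, [0, -12, 29], 0],
  [1, [0, -12, 29], 0],
  [1, [0, -12, 29], 0],
  [1, [0, -12, 29], 0],
])

```text
time: 37.9
position: [630.7, 155.8, 318.4]
tool_rot: [0.723, 0.1, 0.679, -0.081]
wrist_force: [-0.1, 0.5, 0.1]
finger_gap: 85.4
```

Emit:
step_arm([
  [1, [0, -12, 29], 0],
  [1, [0, -12, 25], 0],
  [1, [0, 0, 5], 0],
  [1, [0, 0, 0], 0],
  [1, [0, 0, 0], 0],
])

```text
time: 38.4
position: [685.2, 114.7, 318.3]
tool_rot: [0.723, 0.096, 0.68, -0.078]
wrist_force: [-1.0, 0.2, 0.2]
finger_gap: 85.2
```

```bash
python3 l4.py 40; python3 - <<'E'
import cv2
im=cv2.imread("pics/w40f.png");cv2.imwrite("pics/w40c.png",cv2.resize(im[0:150,170:350],None,fx=4.4,fy=4,interpolation=cv2.INTER_CUBIC))
E
```

```text
38.4 [685.2 114.7 318.3] [-1.   0.2  0.2] [[0.063, 0.244, 0.968], [0.018, 0.969, -0.246], [-0.998, 0.033, 0.056]]
cam [596.5 132.4 454.3] 538.8379119658922 288.0111266443889
[241.31231603  94.89261373]
crop origin 191 44
```

View pics/w40c.png

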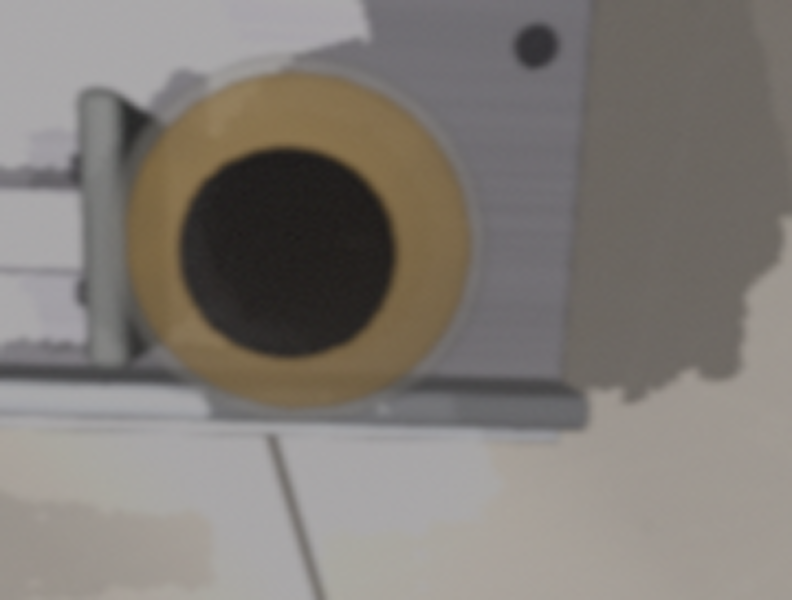

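View pics/t39.png

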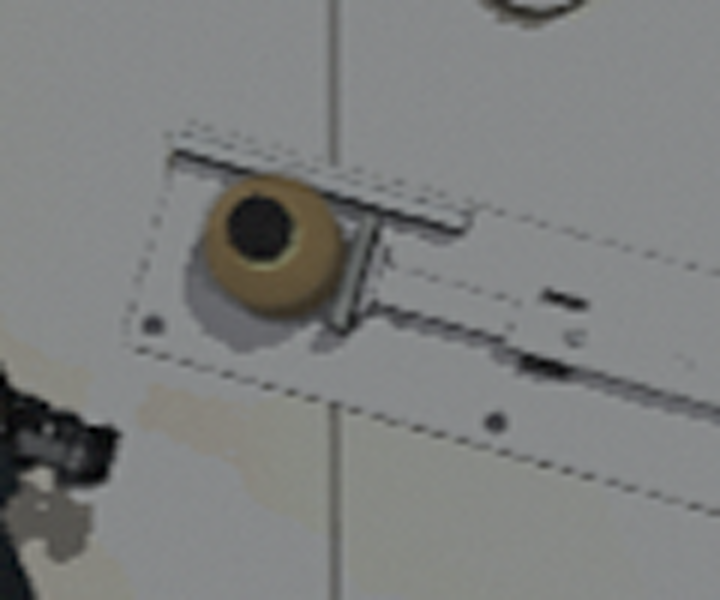

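```bash
python3 - <<'E'
from h import *
m=camera_model("wrist");v=np.array([.963,-.269]);u=np.array([.269,.963])
def f(n,x,y,z):
    p=((x+.5)/4.4-.5+170,(y+.5)/4-.5);w=ray("wrist",p,z,m);print(n,np.round(p,1),"v %.1f u %.1f"%(v@w[:2],u@w[:2]))
f("cap",(180+396)/2,(147+357)/2,230);f("ring",(120+482)/2,(57+410)/2,140);f("amber",(129+471)/2,(72+408)/2,138)
f("fence top in",300,391,60);f("fence R",500,394,60);f("fence out",300,427,60)
f("stop face",124,230,106);f("stop inner",85,230,106)
E
```

```text
cap [235.1  62.6] v 542.4 u 282.6
ring [238.  58.] v 540.1 u 283.0
amber [237.8  59.6] v 541.4 u 282.8
fence top in [237.8  97.4] v 582.3 u 281.7
fence R [283.2  98.1] v 582.1 u 333.8
fence out [237.8 106.4] v 592.4 u 281.7
stop face [197.8  57.1] v 540.4 u 243.7
stop inner [188.9  57.1] v 540.6 u 235.2
```

```bash
python3 - <<'E'
import cv2
im=cv2.imread("pics/w40f.png");cv2.imwrite("pics/w40b.png",cv2.resize(im[20:110,0:220],None,fx=3.6,fy=3.6,interpolation=cv2.INTER_CUBIC))
from h import *
m=camera_model("wrist");v=np.array([.963,-.269]);u=np.array([.269,.963])
for r in models.place_of("wrist","button_tip")[:1]: w=ray("wrist",r["pixel"],65,m);print(r["score"],r["pixel"],w,v@w[:2],u@w[:2])
print(observe()["time"])
E
```

```text
0.64 [78.9, 55.1] [552.18640877 -37.14495029  65.        ] 541.7475032700044 112.76755682410956
38.7
```

View pics/w40b.png

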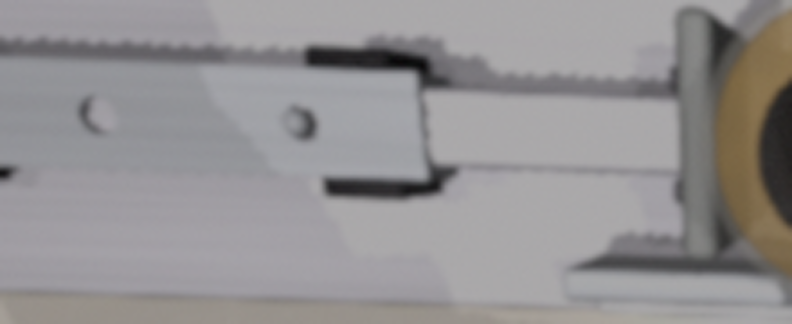

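```bash
python3 -c "
from rig import order
print(order.close_job())"
```

```text
the job is handed in; nothing more can be done
None
```

The stop is drawn out and locked, and the cream bottle stands released in the corner of the gauge; I handed the job in at about 38.7 s. The one thing the pictures did not confirm is the bottle's contact with the fence.

- **Stop and button:** I drew the stop out about 26 mm in steps of 2 mm or less. It stopped moving at about 5 N, so the button was not strained. Close pictures then and at the end show the domed button in its hole.
- **Bottle placing:** I stood the bottle upright on the base plate. It leaned slightly as I set it down and looked about 2 mm short of the fence, so I regripped and re-set it twice.
- **Seating push:** With the bottle let go, I pushed it low and diagonally into the corner with the back of the open gripper. It did not move at all, with about 8 N of resistance towards the fence and 7 N towards the stop, so I take both walls as touching. The arm is now clear of everything.
- **Disagreement:** The overhead picture puts the bottle's axis about 40 to 41 mm from the fence and 39 mm from the stop face, against the 38.5 mm that contact requires. These figures did not change across the diagonal push. The calibration is good to about 2 mm, so I trusted the force check.
- **Other things:** I did not touch the other items or the orange and pink bottles on purpose, but I did not re-measure where they stand.

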